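Tin pot out of the locker for the loose pulley

TASK

Slide the locker's sticking tin door fully open, take out the square tin pot that stands upside down inside, turn it over and stand it mouth-up on the bench top in front of the locker. Then drop the small brass pulley wheel into the pot so that the wheel is not lost, leaving the door open and the other things on the bench where they are.

Things in the scene. Friction and masses are not known exactly. Their poses are not given: they have to be found in the camera images.
- locker: Low grey steel locker fixed on the bench, 170 mm deep, 460 wide, 175 high. Origin: centre of its underside; x to its back, y to its left seen from the robot. Front face 85 mm from the origin (-x side). Roof (an open grille over the doorway half) with underside 163 mm above the bench, so a gripper cannot come at the pot from straight above. No floor. Doorway: y +11 to +224 mm.
- door (a joint): Tin door sliding along the locker's front: 0 = shut, grows as it slides to the locker's -y side, 0.21 m = fully open against its stop (doorway then free from y = +13 to +224 mm of the locker). Starts about half open and sticks: about 4 N of dry friction and some damping; it stays where it is left.
- door_grip (a point): On the door's upright wooden handle, a bar 12 mm wide along the door, 22 mm deep, 60 mm tall, with 12 mm free between bar and door. The point lies on its axis 18 mm below its upper end, 153 mm above the bench. Axes as the locker's. It can be pinched from above and slid along the locker's -y to open.
- pot_center (a point): Centre of the square tin pot: 54 x 54 mm outside, 58 high, walls and bottom 4 mm, inside 46 x 46 mm, about 0.16 kg. Starts mouth-down in the locker behind the half-open door, centre 35 to 50 mm behind the front. z points from the mouth to the closed end (up at the start, down at the end); x and y are the normals of its flat sides. 29 mm from mouth plane and closed end.
- pot_mouth (a point): Centre of the pot's mouth plane (29 mm from the pot's centre).
- pot_bottom (a point): Centre of the outside of the pot's closed end (29 mm from the pot's centre).
- pulley_center (a point): Centre of the small brass pulley wheel lying flat on the bench: a grooved wheel 32 mm in diameter, 14 mm thick, z along its axle; 7 mm above the bench.
- head: Fired clay puppet head standing on its neck, 74 mm wide, 105 mm high, origin under its neck. Leave alone.
- block: Rosewood shoulder block, 45 x 85 x 42 mm, origin under its centre. Leave alone.
- anvil: Small iron anvil, 127 mm long (with its horn towards its -x), 55 wide, 64 high, origin under its foot. Leave alone.
- wheel: Large wooden pulley wheel, 62 mm in diameter, 22 mm high, lying flat, origin under its centre. Leave alone (not the wheel to pack).
- jar: Closed amber glass jar, 56 mm in diameter, 75 mm high, origin under its centre. Leave alone.
There are look-alikes about, which are no part of the job. What is shaped like the part that bears pot_center but pink or purple is not meant.

How it is judged:
By the outcome, as a careful person would: the job done as asked, in the order asked, and still so for the second after the job is handed in, with the robot touching nothing.
It also fails if it takes over 72 s, if anything falls off the work surface, if the arm or the gripper's body presses on something with over 40 N, if the wrist force passes 120 N, or if a joint passes its speed limit or range.

ROBOT

A 6-joint arm with a two-finger parallel gripper is mounted at the origin on the work surface. World frame = base frame: x ahead of the robot, y to its left, z up, the work surface at z = 0. Lengths are in m, angles in rad, forces in N, time in s.
With the tool pointing down it reaches from about 0.3 to 0.875 m from the base axis. Payload 4.2 kg.
Tool frame: the origin (TCP) lies midway between the tips of the shut fingers; the grasp point (between the pads) lies bot.pinch_z behind it (bot.pinch_z is the distance from the TCP to the grasp point, in m); z points along the fingers, y is the direction in which the jaws open and shut (so a half turn about z gives the same grasp; the last joint's range is limited). The gripper opens to 85 mm and grips with 20 to 120 N. Pads are 22 mm wide; open, the fingers measure 114 mm over their backs; the gripper's body (76 mm by 85 mm) begins 54 mm behind the grasp point. The pads swing forward as they close: fully open they stand 13 mm farther back than shut.
Start: joints at [-1.33, 0.32, 1.565, -0, 1.257, -0.02], TCP at [0.148, -0.556, 0.206] pointing down, gripper open.
Joint ranges: [-3.11, 3.11], [-0.84, 2.01], [0.21, 2.61], [-1.34, 4.49], [0.05, 2.63], [-2.56, 2.56]. Speed limits (rad/s): [2.57, 2.57, 3.14, 3.14, 3.14, 3.14].

INTERFACE

Orientations are given as a unit quaternion [w, x, y, z].
In Python, from bench import telemetry, viewer, job, bot gives the robot as it stands. The module is installed in compiled form; this text tells all that it offers.
- The arm moves only by the tool send_rows, never from a script. Its argument "series" is a list that holds one entry, the list of rows, each a list of 7 numbers: the opening, from 0 (shut) to 1 (fully open), then the shift along the tool's x, y, z in units of 40 mm (1.0 is 40 mm), then the turn, a rotation vector about the tool's x, y, z in units of 10 degrees (1.0 is 10 degrees). A call has exactly 10 rows; each row is the pose to reach, as a shift and turn from the pose commanded when the call began, along the tool's axes at that moment; what a row does not reach only later rows make up. A row lasts 1/8 s, in which the tool goes at most 62.5 mm and 10.7 degrees, less where a joint would pass 70% of its speed; a pose out of reach is approached as far as the arm can. A call with a gripper value outside its range is refused whole. The fingers move at their own pace and stop on an object; the grip force is fixed at half the most. Time passes only in rows, so rows that repeat a pose let the fingers close, or fill a call up. It gives the time, the measured TCP pose, the force and the opening at its end, in the units of the state.
- telemetry.observe(): the state, without advancing time (a new reading comes with each control period).
- viewer.get_image(name): name is "scene" or "top" or "wrist"; returns a dict with "pixels" (420x560x3 uint8, red, green, blue), "z_map" (420x560 float32, m along the optical axis (not along the pixel's ray), 0 where there is no reading), "fovy" (degrees; the focal length in pixels is half the picture's height over the tangent of half this angle, whatever the lens; pixels are square), "cx", "cy" (the principal point, pixels), "rvec" (rotation vector, rad) and "tvec" (3), from world to camera coordinates, as OpenCV has them. Camera axes: x right, y down, z forward; pixel columns grow to the right and rows downward; lengths in m; the calibration is good to about 2 mm. A picture is of the moment at which its call begins.
- job.hand_in(): hands the job in, once; it reports no verdict.
The state is a dict: "time": time; "joints": joint angles; "qd": joint speeds; "joint_torque": joint torques, N m; "eef_pos": TCP position; "orientation": TCP orientation; "ft_force": force on the tool from outside, world axes, zero at the start; "torque": the same for the moment, N m; "finger_gap": finger opening in m.
Only numpy, scipy, OpenCV 4.12 (cv2) and the standard library are available. Lean on these libraries where they do the work, as an engineer would, in place of code of your own. Each camera call takes 0.05 s, during which the arm holds its last target.

## Working session

There is one attempt and no reset: what is moved stays moved. The work goes in short steps, Python scripts to look and compute and a tool call to move; the robot and the scene stay as the last step left them, time stands still between calls to the robot, and variables do not carry over. Pictures are saved under pics/ and viewed, and the job is handed in when it is done.

Besides the shell and the picture viewer there is one more tool, called after "Request:" by a JSON object that holds its "method" and its "body". send_rows: Moves the arm, as the interface text tells. Its arguments: {"type":"object","properties":{"series":{"type":"array"}},"required":["series"]}

```bash
mkdir -p pics
cat > h.py <<'E'
import numpy as np,cv2
from scipy.spatial.transform import Rotation as R
from bench import telemetry, viewer, job, bot
def cam(n):
    d=viewer.get_image(n); 
    d['f']=210/np.tan(np.radians(d['fovy'])/2)
    d['R']=cv2.Rodrigues(np.array(d['rvec'],float))[0]; d['t']=np.array(d['tvec'],float).reshape(3)
    return d
def pts(d):
    z=d['z_map']; v,u=np.mgrid[0:z.shape[0],0:z.shape[1]]
    p=np.stack([(u-d['cx'])/d['f']*z,(v-d['cy'])/d['f']*z,z],-1)
    return (p-d['t'])@d['R']   # R^T (p-t)
def plane(d,u,v,h):
    r=d['R'].T@np.array([(u-d['cx'])/d['f'],(v-d['cy'])/d['f'],1.]); o=-d['R'].T@d['t']
    return o+r*(h-o[2])/r[2]
def proj(d,p):
    c=d['R']@np.array(p)+d['t']; return d['f']*c[0]/c[2]+d['cx'],d['f']*c[1]/c[2]+d['cy']
def save(d,n): cv2.imwrite('pics/'+n,d['pixels'][:,:,::-1])
def st():
    s=telemetry.observe(); q=s['orientation']; 
    return s,np.array(s['eef_pos']),R.from_quat([q[1],q[2],q[3],q[0]])
E
python3 - <<'E'
from h import *
for n in ['scene','top','wrist']:
    d=cam(n); save(d,n+'0.png'); print(n,d['f'],d['cx'],d['cy'],-d['R'].T@d['t'])
    np.savez(''+n+'0.npz',**{k:d[k] for k in ['pixels','z_map','R','t','f','cx','cy']})
print(telemetry.observe(),bot.pinch_z)
E
```

```text
scene 450.26132252436753 268.6872990909696 205.37003141760448 [ 0.98075623 -0.24359539  0.96091684]
top 482.128492626118 278.8423704479469 214.04865183008644 [0.32914275 0.00241435 1.25347824]
wrist 356.4985809081082 270.0188042518891 210.10668149295216 [ 0.21670346 -0.53818813  0.37291147]
{'time': 0.15, 'joints': array([-1.33001688e+00,  3.20140434e-01,  1.56537901e+00, -2.75312267e-05,
        1.25738088e+00, -1.99983488e-02]), 'qd': array([-0.00057582, -0.00118149, -0.00328304, -0.00155455, -0.00060489,
       -0.00260581]), 'joint_torque': array([ 1.54253498e-04, -4.15841353e+01, -2.34346068e+01, -4.31941953e-05,
        5.96177619e-03, -9.67184519e-07]), 'eef_pos': array([ 0.1481563 , -0.55519388,  0.20538575]), 'orientation': array([-6.48415044e-04,  9.91510639e-01,  1.30023937e-01, -8.50435095e-05]), 'ft_force': array([-0.45121846, -0.65723643,  0.4621089 ]), 'torque': array([ 0.00875136,  0.00580023, -0.04718558]), 'finger_gap': 0.08528032089120731} 0.0187
```

View pics/scene0.png

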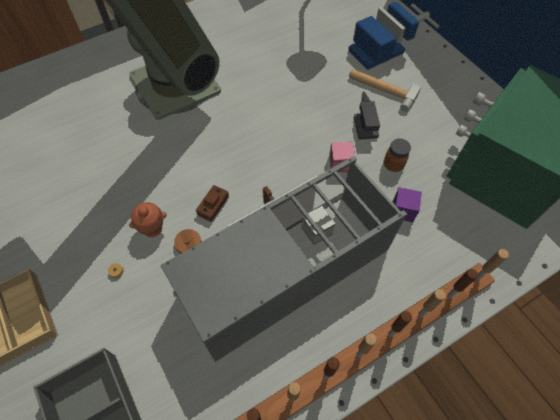

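View pics/top0.png

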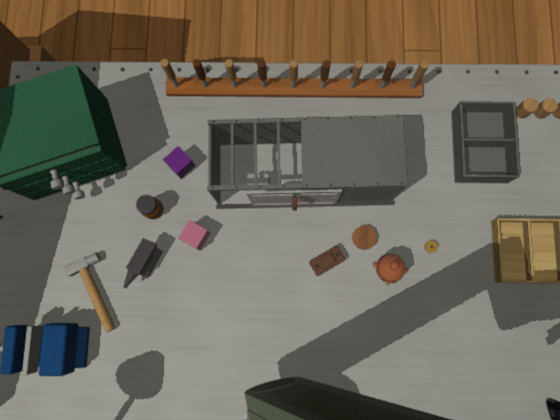

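View pics/wrist0.png

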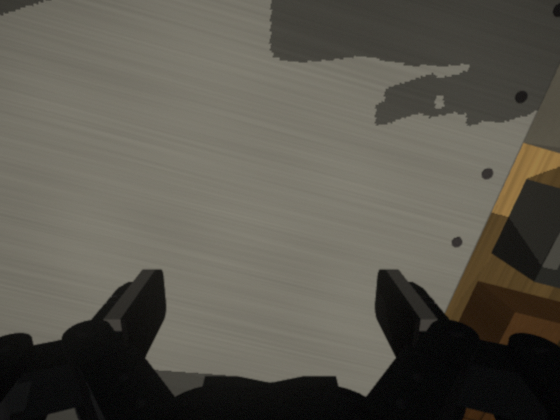

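Run:
```python
import cv2,numpy as np
a=cv2.imread('pics/scene0.png')[150:300,230:410]; b=cv2.imread('pics/top0.png')[105:220,200:350]
cv2.imwrite('pics/c1.png',cv2.resize(a,None,fx=4,fy=4,interpolation=2)); cv2.imwrite('pics/c2.png',cv2.resize(b,None,fx=5,fy=5,interpolation=2))
from h import *
def L(n):
    d=dict(np.load(n+'0.npz')); return d
d=L('top');P=pts(d)
for u,v in [(260,160),(268,180),(290,165),(294,202),(431,246),(212,207),(404,207),(365,237),(405,117),(210,117),(255,185),(255,198),(335,198),(193,235)]: print(u,v,P[v,u])
d=L('scene');P=pts(d)
for u,v in [(322,218),(330,195),(325,257),(320,228),(268,195),(115,271)]: print(u,v,P[v,u])
```

```text
260 160 [ 0.69540442  0.08693535 -0.00207068]
268 180 [0.63047569 0.06212623 0.03726569]
290 165 [ 0.6822605   0.00576925 -0.00118535]
294 202 [ 0.54580851 -0.00513221  0.17408297]
431 246 [ 0.46809731 -0.35870996  0.01426154]
212 207 [ 5.64098506e-01  2.11098258e-01 -4.42060420e-04]
404 207 [ 0.57199484 -0.29636708 -0.00205473]
365 237 [ 0.48694625 -0.18849569  0.02693686]
405 117 [ 0.81980467 -0.30422548  0.00286569]
210 117 [ 0.81619024  0.22777146 -0.00248022]
255 185 [0.58433539 0.08505227 0.17414462]
255 198 [0.56668705 0.08889825 0.11231355]
335 198 [ 0.57504834 -0.10670382  0.08595281]
193 235 [0.48118927 0.24642893 0.05643755]
322 218 [0.61737218 0.09647471 0.05983014]
330 195 [0.55054371 0.17151666 0.00238902]
325 257 [0.6823045  0.06705686 0.00209974]
320 228 [0.63580159 0.07875567 0.05878608]
268 195 [ 0.55937708 -0.00956558  0.16881748]
115 271 [ 0.47356301 -0.36015147  0.01835551]
```

View pics/c1.png

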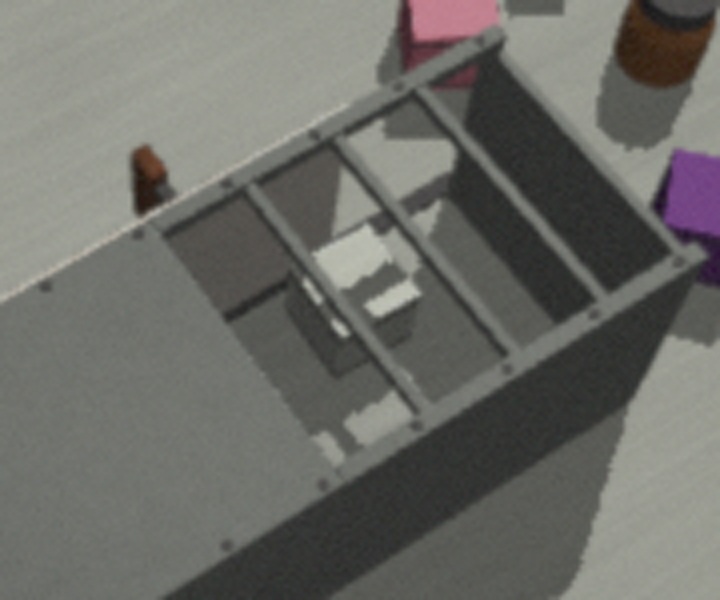

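View pics/c2.png

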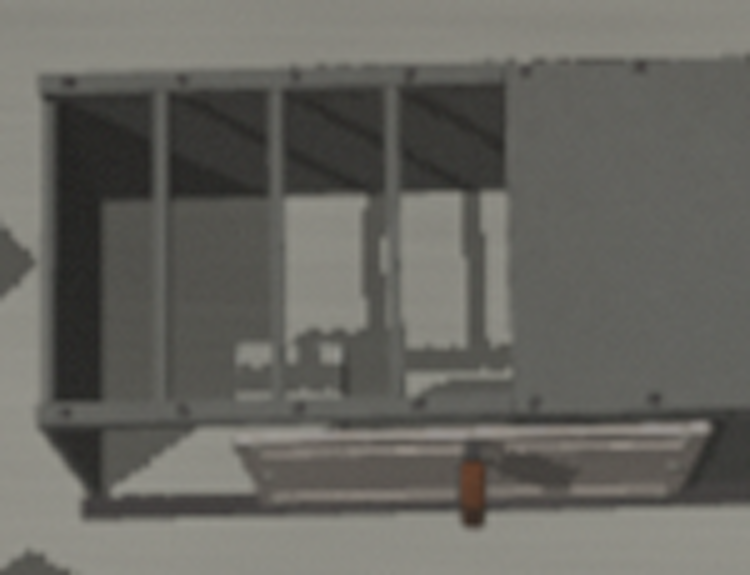

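```bash
cat > loc.py <<'E'
from h import *
def L(n): return dict(np.load(n+'0.npz'))
t=L('top');s=L('scene');PT=pts(t).reshape(-1,3);PS=pts(s).reshape(-1,3)
def rect(p):
    c,(w,h),a=cv2.minAreaRect((p[:,:2]*1000).astype(np.float32)); return np.round(c,1),round(w,1),round(h,1),round(a,1)
def sel(P,x,y,z): return P[(P[:,0]>x[0])&(P[:,0]<x[1])&(P[:,1]>y[0])&(P[:,1]<y[1])&(P[:,2]>z[0])&(P[:,2]<z[1])]
E
python3 - <<'E'
from loc import *
for P in (PT,PS):
    q=sel(P,(.55,.85),(-.35,.3),(.17,.185));print('roof',len(q),rect(q))
    # front edge fit
    q=sel(P,(.55,.85),(-.35,.3),(.1715,.179));
    b=np.round(q[:,1]/.01); fr=[];bk=[]
    for k in np.unique(b):
        m=q[b==k]; fr.append((k*.01,np.percentile(m[:,0],2)));bk.append((k*.01,np.percentile(m[:,0],98)))
    fr=np.array(fr);bk=np.array(bk);i=(fr[:,0]>-.28)&(fr[:,0]<.17);print(np.polyfit(*fr[i].T,1),np.polyfit(*bk[i].T,1))
    q=sel(P,(.58,.72),(.0,.2),(.05,.066));print('pot',len(q),rect(q))
    q=sel(P,(.43,.5),(-.4,-.32),(.009,.02));print('pulley',len(q),rect(q),q.mean(0))
q=sel(PS,(.58,.72),(.0,.2),(.03,.05));print('potside',len(q),rect(q))
hsv=cv2.cvtColor(t['pixels'],cv2.COLOR_RGB2HSV)
q=PT.reshape(420,560,3)[190:215,285:303];h=hsv[190:215,285:303]
m=(h[...,1]>110)&(q[...,2]>.16);print('handle',m.sum(),rect(q[m]),q[m].mean(0))
E
```

```text
roof 8633 (array([651.4, -30.5]), 198.5, 460.4, 2.1)
[-0.04558124  0.5795518 ] [-0.0236861   0.74577458]
pot 271 (array([652. , 128.4]), 138.4, 132.5, 2.1)
pulley 117 (array([ 466.8, -359.3]), 31.7, 29.0, 90.0) [ 0.4663221  -0.35821222  0.01402789]
roof 12908 (array([651.3, -31.3]), 200.4, 461.1, 2.1)
[-0.05378582  0.58052871] [-0.02863016  0.74849385]
pot 478 (array([641.5, 126.1]), 112.5, 133.5, 2.5)
pulley 153 (array([ 467.4, -360.9]), 30.0, 31.9, 78.0) [ 0.46787114 -0.36029     0.01486662]
potside 283 (array([639.8, 126.8]), 112.3, 133.9, 2.4)
handle 29 (array([548.8,  -6.3]), 22.8, 6.9, 0.7) [ 0.54770718 -0.00561733  0.17033224]
```

Run:
```python
from loc import *
S=PS.reshape(420,560,3)
z=S[...,2];m=((z>.052)&(z<.066)&(S[...,0]>.58)&(S[...,0]<.70)&(S[...,1]>.03)&(S[...,1]<.15))
o=np.zeros((420,560,3),np.uint8);o[m]=255
n,l,stt,c=cv2.connectedComponentsWithStats(m.astype(np.uint8),connectivity=8)
for i in range(1,n): 
    q=S[l==i]; print(i,stt[i],q.mean(0),rect(q))
vis=s['pixels'][:,:,::-1].copy(); vis[m]=(0,0,255)
cv2.imwrite('pics/c3.png',cv2.resize(vis[180:280,270:380],None,fx=6,fy=6,interpolation=0))
T=PT.reshape(420,560,3);z=T[...,2]
print(np.round(T[175:190:2,245:280:2,2],3))
```

```text
1 [308 206  27  26 366] [0.61707789 0.09490376 0.05863208] (array([616.5,  95. ]), 56.0, 39.8, 1.8)
2 [302 216  15  20  65] [0.61731614 0.06203564 0.05707216] (array([615.6,  62.8]), 7.0, 54.5, 89.9)
[[-0.003  0.061  0.056  0.061  0.058  0.173  0.055  0.059  0.061  0.057
   0.053  0.06  -0.002  0.     0.001  0.     0.     0.176]
 [ 0.002  0.054  0.057  0.057  0.055  0.172  0.058  0.057  0.056  0.058
   0.058  0.058  0.001  0.002  0.007 -0.002  0.001  0.17 ]
 [ 0.003  0.057  0.063  0.057  0.059  0.173  0.058  0.057  0.058  0.057
   0.06   0.061  0.002 -0.002 -0.002 -0.002  0.     0.174]
 [ 0.002  0.063  0.06   0.058  0.057  0.173  0.059  0.06   0.062  0.057
   0.06   0.065  0.001 -0.008 -0.002  0.003 -0.001  0.171]
 [-0.002  0.062  0.056  0.057  0.06   0.173  0.06   0.054  0.062  0.055
   0.057  0.059 -0.002 -0.004 -0.005  0.001 -0.002  0.171]
 [ 0.175  0.174  0.176  0.174  0.175  0.174  0.175  0.175  0.175  0.175
   0.176  0.173  0.176  0.176  0.177  0.177  0.178  0.172]
 [ 0.172  0.176  0.179  0.173  0.174  0.173  0.177  0.177  0.175  0.174
   0.173  0.175  0.173  0.172  0.179  0.175  0.175  0.174]
 [ 0.174  0.176  0.169  0.172  0.173  0.17   0.173  0.17   0.172  0.171
   0.17   0.17   0.166  0.175  0.168  0.167  0.17   0.171]]
```

View pics/c3.png

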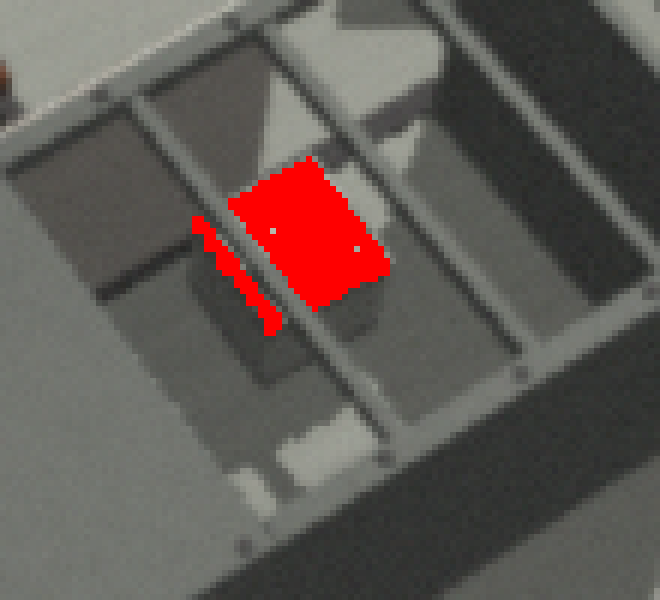

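```bash
cat >> h.py <<'E'
def tgt(p,Rt,p0=None,R0=None):
    s,pp,RR=st(); p0=pp if p0 is None else p0; R0=RR if R0 is None else R0
    return np.round(np.r_[R0.inv().apply(np.array(p)-p0)/.04, np.degrees((R0.inv()*Rt).as_rotvec())/10],2)
def tool(xa,za):  # from x axis and z axis
    za=np.array(za,float);za/=np.linalg.norm(za);xa=np.array(xa,float);xa-=za*(xa@za);xa/=np.linalg.norm(xa)
    return R.from_matrix(np.stack([xa,np.cross(za,xa),za],1))
def tilt(yaw,down,flip=1): # yaw deg of approach, down deg below horizontal; x axis upish(flip=1)
    y,a=np.radians([yaw,down]); z=[np.cos(y)*np.cos(a),np.sin(y)*np.cos(a),-np.sin(a)]
    x=[np.cos(y)*np.sin(a)*flip,np.sin(y)*np.sin(a)*flip,np.cos(a)*flip]
    return tool(x,z)
E
python3 - <<'E'
from h import *
s,p,r=st(); print(r.as_matrix().round(3))
Rt=tilt(2.1,90); print(Rt.as_matrix().round(3))
print(tgt([.548,-.006,.25],Rt)); print(tgt([.548,-.006,.136],Rt))
E
```

```text
[[ 0.966  0.258 -0.   ]
 [ 0.258 -0.966  0.001]
 [-0.    -0.001 -1.   ]]
[[ 0.999  0.037  0.   ]
 [ 0.037 -0.999  0.   ]
 [ 0.     0.    -1.   ]]
[ 1.320e+01 -1.069e+01 -1.100e+00 -1.000e-02  0.000e+00  1.280e+00]
[ 1.320e+01 -1.069e+01  1.750e+00 -1.000e-02  0.000e+00  1.280e+00]
```

Request:
{"method": "send_rows", "body": {"series": [[[0.6,13.2,-10.69,-1.1,0,0,1.28],[0.6,13.2,-10.69,-1.1,0,0,1.28],[0.6,13.2,-10.69,-1.1,0,0,1.28],[0.6,13.2,-10.69,-1.1,0,0,1.28],[0.6,13.2,-10.69,-1.1,0,0,1.28],[0.6,13.2,-10.69,-1.1,0,0,1.28],[0.6,13.2,-10.69,-1.1,0,0,1.28],[0.6,13.2,-10.69,-1.1,0,0,1.28],[0.6,13.2,-10.69,-1.1,0,0,1.28],[0.6,13.2,-10.69,-1.1,0,0,1.28]]]}}

```text
time: 1.4
eef_pos: [0.516, -0.0497, 0.2464]
orientation: [0.0, 1.0, 0.019, 0.0]
ft_force: [0.9, -0.4, 0.3]
finger_gap: 0.0512
```

Run:
```python
from h import *
s,p,r=st(); print(s['time'],p,s['joints'].round(3),s['ft_force'].round(1)); Rt=tilt(2.1,90)
print(tgt([.548,-.006,.25],Rt)); print(tgt([.548,-.006,.136],Rt))
```

```text
1.4 [ 0.51601724 -0.04974253  0.24642008] [-0.118  0.206  1.62  -0.     1.316  1.415] [ 0.9 -0.4  0.3]
[ 0.84 -1.06 -0.09  0.   -0.    0.01]
[ 0.84 -1.06  2.76  0.   -0.    0.01]
```

Request:
{"method": "send_rows", "body": {"series": [[[0.6,0.84,-1.06,0,0,0,0],[0.6,0.84,-1.06,0,0,0,0],[0.6,0.84,-1.06,1.2,0,0,0],[0.6,0.84,-1.06,2.2,0,0,0],[0.6,0.84,-1.06,2.76,0,0,0],[0.6,0.84,-1.06,2.76,0,0,0],[0.0,0.84,-1.06,2.76,0,0,0],[0.0,0.84,-1.06,2.76,0,0,0],[0.0,0.84,-1.06,2.76,0,0,0],[0.0,0.84,-1.06,2.76,0,0,0]]]}}

```text
time: 2.65
eef_pos: [0.548, -0.0078, 0.1376]
orientation: [-0.0, 1.0, 0.019, 0.001]
ft_force: [-1.7, 1.1, 6.3]
finger_gap: 0.01
```

Run:
```python
from h import *
s,p,r=st(); print(s['time'],p,s['joints'].round(3),s['ft_force'].round(1),s['finger_gap']); d=np.array([.0366,-.9993,0])
d=cam('scene');save(d,'s1.png');print(tgt(p+np.array([.0366,-.9993,0])*.1,r))
```

```text
2.65 [ 0.54795062 -0.00782813  0.13763185] [-0.035  0.329  1.734  0.     1.076  1.498] [-1.7  1.1  6.3] 0.010012830914091832
[-0.   2.5  0.   0.   0.   0. ]
```

View pics/s1.png

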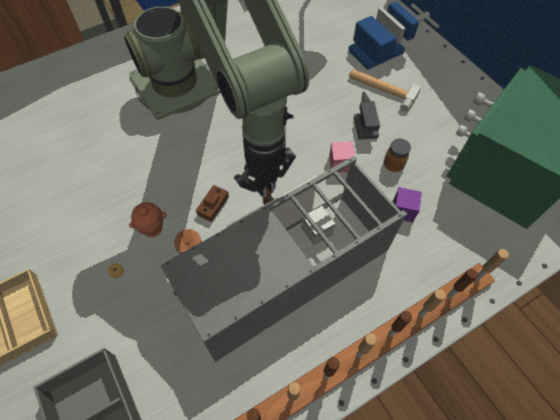

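The gripper pinches the handle at (266,190) in the scene view. Next I slide it open.

Request:
{"method": "send_rows", "body": {"series": [[[0,0,0.25,0,0,0,0],[0,0,0.5,0,0,0,0],[0,0,0.75,0,0,0,0],[0,0,1.0,0,0,0,0],[0,0,1.25,0,0,0,0],[0,0,1.5,0,0,0,0],[0,0,1.75,0,0,0,0],[0,0,2.0,0,0,0,0],[0,0,2.25,0,0,0,0],[0,0,2.4,0,0,0,0]]]}}

```text
time: 3.95
eef_pos: [0.5514, -0.1032, 0.1376]
orientation: [-0.001, 1.0, 0.018, 0.001]
ft_force: [-0.6, 3.9, 6.6]
finger_gap: 0.0101
```

Run:
```python
from h import *
s,p,r=st(); print(s['time'],p,s['ft_force'].round(1),s['finger_gap'])
d=cam('top');save(d,'t2.png')
```

```text
3.95 [ 0.55143793 -0.10318398  0.13763862] [-0.6  3.9  6.6] 0.0100784289282303
```

View pics/t2.png

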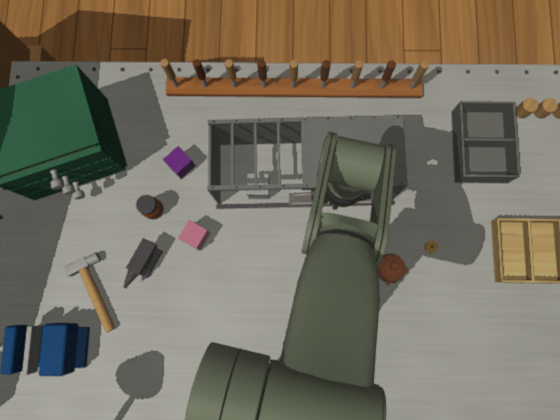

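Not at the stop yet (force is just the friction); I push on gently.

Request:
{"method": "send_rows", "body": {"series": [[[0,0,0.08,0,0,0,0],[0,0,0.16,0,0,0,0],[0,0,0.24,0,0,0,0],[0,0,0.3,0,0,0,0],[0,0,0.34,0,0,0,0],[0,0,0.38,0,0,0,0],[0,0,0.42,0,0,0,0],[0,0,0.46,0,0,0,0],[0,0,0.5,0,0,0,0],[0,0,0.5,0,0,0,0]]]}}

```text
time: 5.25
eef_pos: [0.5522, -0.1231, 0.1376]
orientation: [-0.001, 1.0, 0.019, 0.001]
ft_force: [-0.9, 3.4, 6.5]
finger_gap: 0.0103
```

Run:
```python
from h import *
s,p,r=st(); print(s['time'],p,s['ft_force'].round(1),s['finger_gap'])
```

```text
5.25 [ 0.55220171 -0.12309576  0.1376152 ] [-0.9  3.4  6.5] 0.010264715870636607
```

Request:
{"method": "send_rows", "body": {"series": [[[0,0,0.06,0,0,0,0],[0,0,0.12,0,0,0,0],[0,0,0.18,0,0,0,0],[0,0,0.24,0,0,0,0],[0,0,0.29,0,0,0,0],[0,0,0.33,0,0,0,0],[0,0,0.36,0,0,0,0],[0,0,0.38,0,0,0,0],[0,0,0.4,0,0,0,0],[0,0,0.4,0,0,0,0]]]}}

```text
time: 6.5
eef_pos: [0.5525, -0.1325, 0.1376]
orientation: [-0.007, 1.0, 0.018, 0.001]
ft_force: [-1.5, 22.3, 9.6]
finger_gap: 0.01
```

Run:
```python
from h import *
s,p,r=st(); print(s['time'],p,s['ft_force'].round(1),s['finger_gap'])
d=cam('scene');save(d,'s3.png');P=pts(d)
a=cv2.resize(d['pixels'][150:300,180:410,::-1],None,fx=3.4,fy=3.4,interpolation=2);cv2.imwrite('pics/s3c.png',a)
```

```text
6.5 [ 0.55253459 -0.13249571  0.13760689] [-1.5 22.3  9.6] 0.010034720146850631
```

View pics/s3c.png

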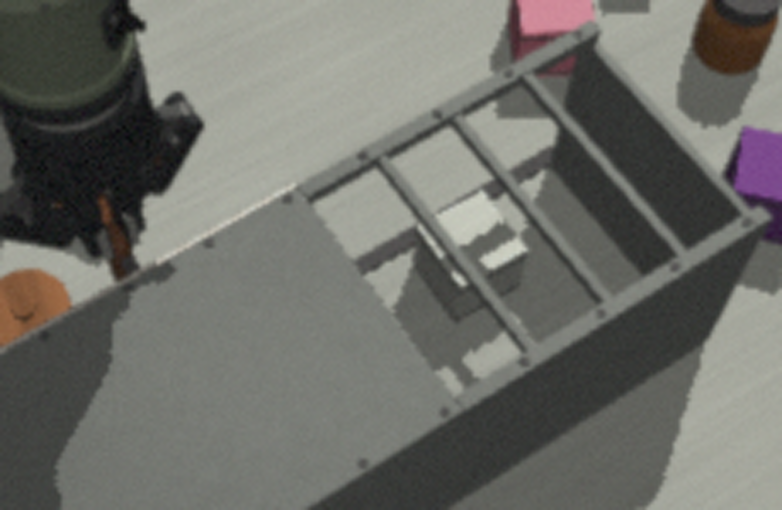

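Request:
{"method": "send_rows", "body": {"series": [[[0,0,-0.1,0,0,0,0],[0.6,0,-0.08,0,0,0,0],[0.6,0,-0.08,0,0,0,0],[0.6,0,-0.08,0,0,0,0],[0.6,0,-0.08,-1,0,0,0],[0.8,0,-0.08,-2,0,0,0],[0.8,0,-0.08,-3,0,0,0],[0.8,0,-0.08,-3.5,0,0,0],[0.8,0,-0.08,-3.5,0,0,0],[0.8,0,-0.08,-3.5,0,0,0]]]}}

```text
time: 7.8
eef_pos: [0.5513, -0.1367, 0.2746]
orientation: [-0.0, 1.0, 0.019, -0.001]
ft_force: [0.3, 1.1, -0.9]
finger_gap: 0.0685
```

Run:
```python
from h import *
from scipy.optimize import least_squares
s,p,r=st(); print(s['time'],p,s['joints'].round(4),s['ft_force'].round(1),s['finger_gap'])
D=[(.3201,1.5654,.57462,.20539),(.206,1.62,.5184,.24642),(.329,1.734,.54800,.13763),(s['joints'][1],s['joints'][2],np.hypot(*p[:2]),p[2])]
def f(x):
    o=[]
    for a,b,rr,z in D: o+=[x[0]*np.sin(a)+x[1]*np.sin(a+b)+x[3]-rr, x[0]*np.cos(a)+x[1]*np.cos(a+b)+x[2]-z]
    return np.r_[o]
q=least_squares(f,[.4,.4,.1,0]);print(q.x,np.abs(q.fun).max())
```

```text
7.8 [ 0.5513217  -0.13673917  0.27457191] [-2.6330e-01  2.7580e-01  1.4557e+00 -2.0000e-04  1.4125e+00  1.2705e+00] [ 0.3  1.1 -0.9] 0.0684805106466159
[ 0.55811316  0.41434551 -0.19558519  0.00447361] 0.0025839327726243644
```

Run:
```python
from h import *
print(tgt([.5,.0,.40],tilt(2.1,60)))
```

```text
[-1.16 -3.47 -3.13 -0.    3.01  0.  ]
```

Request:
{"method": "send_rows", "body": {"series": [[[1,-1.16,-3.47,-3.13,0,3,0],[1,-1.16,-3.47,-3.13,0,3,0],[1,-1.16,-3.47,-3.13,0,3,0],[1,-1.16,-3.47,-3.13,0,3,0],[1,-1.16,-3.47,-3.13,0,3,0],[1,-1.16,-3.47,-3.13,0,3,0],[1,-1.16,-3.47,-3.13,0,3,0],[1,-1.16,-3.47,-3.13,0,3,0],[1,-1.16,-3.47,-3.13,0,3,0],[1,-1.16,-3.47,-3.13,0,3,0]]]}}

```text
time: 9.05
eef_pos: [0.5005, 0.0002, 0.4011]
orientation: [-0.005, 0.966, 0.018, 0.259]
ft_force: [0.9, 0.1, 0.3]
finger_gap: 0.0851
```

```bash
cat > kin.py <<'E'
from h import *
def fkR(j): 
    return R.from_euler('z',j[0])*R.from_euler('y',j[1]+j[2])*R.from_euler('z',j[3])*R.from_euler('y',j[4])*R.from_euler('z',j[5]+np.pi/2)
def fkp(j,x): # x: L1,L2,h,Lt,e
    w=np.array([x[0]*np.sin(j[1])+x[1]*np.sin(j[1]+j[2])+x[4]*np.cos(j[1]+j[2]),0,x[2]+x[0]*np.cos(j[1])+x[1]*np.cos(j[1]+j[2])-x[4]*np.sin(j[1]+j[2])])
    w=R.from_euler('z',j[0]).apply(w); return w+fkR(j).as_matrix()[:,2]*x[3]
E
python3 - <<'E'
from kin import *
from scipy.optimize import least_squares
s,p,r=st(); print(s['time'],repr(p),repr(s['joints'].round(4)))
print((fkR(s['joints']).inv()*r).magnitude())
D=[([-1.33002,.32014,1.56538,0,1.25738,-.02],[.14816,-.55519,.20539]),
([-.118,.206,1.62,0,1.316,1.415],[.51602,-.04974,.24642]),([-.035,.329,1.734,0,1.076,1.498],[.54795,-.00783,.13763]),
([-2.6330e-01,2.7580e-01,1.4557e+00,-2.0000e-04,1.4125e+00,1.2705e+00],[ 0.5513217,-0.13673917,0.27457191]),(s['joints'],p)]
for fe in (0,1):
  for fix in (None,):
    q=least_squares(lambda x:np.r_[tuple(fkp(j,np.r_[x[:4],x[4]*fe])-pp for j,pp in D)],[.45,.4,.15,.3,0]);print(q.x,np.abs(q.fun).max())
E
```

```text
9.05 array([5.00505700e-01, 1.96118812e-04, 4.01063230e-01]) array([-0.0537, -0.1495,  1.7242,  0.0524,  1.0459,  1.4656])
3.5556629784940045e-16
[0.58411184 0.41124334 0.13258436 0.35420109 0.        ] 0.011488474640322061
[0.61950011 0.41028203 0.13884878 0.36657268 0.02988103] 0.011365924989902652
```

```bash
cat > kin.py <<'E'
from h import *
def fkR(j): 
    return R.from_euler('z',j[0])*R.from_euler('y',j[1]+j[2])*R.from_euler('z',j[3])*R.from_euler('y',j[4])*R.from_euler('z',j[5]+np.pi/2)
def fkp(j,x): # x: L1,L2,h,Lt,e,d,dx,dy
    w=np.array([x[0]*np.sin(j[1])+x[1]*np.sin(j[1]+j[2])+x[4]*np.cos(j[1]+j[2]),x[5],x[2]+x[0]*np.cos(j[1])+x[1]*np.cos(j[1]+j[2])-x[4]*np.sin(j[1]+j[2])])
    w=R.from_euler('z',j[0]).apply(w); return w+fkR(j).as_matrix()[:,2]*x[3]
D=[([-1.33002,.32014,1.56538,0,1.25738,-.02],[.14816,-.55519,.20539]),
([-.118,.206,1.62,0,1.316,1.415],[.51602,-.04974,.24642]),([-.035,.329,1.734,0,1.076,1.498],[.54795,-.00783,.13763]),
([-2.6330e-01,2.7580e-01,1.4557e+00,-2.0000e-04,1.4125e+00,1.2705e+00],[ 0.5513217,-0.13673917,0.27457191]),([-0.0537, -0.1495,  1.7242,  0.0524,  1.0459,  1.4656],[.500506,.000196,.401063])]
E
python3 - <<'E'
from kin import *
from scipy.optimize import least_squares
for fe in (0,1):
    q=least_squares(lambda x:np.r_[tuple(fkp(j,np.r_[x[:4],x[4]*fe,x[5]])-pp for j,pp in D)],[.45,.4,.15,.3,0,0.01]);print(q.x.round(4),np.round(q.fun.reshape(-1,3)*1000,2))
E
```

```text
[ 0.5617  0.418   0.1349  0.3327 -0.      0.0115] [[-0.13  0.7   0.59]
 [ 0.94  0.08  0.09]
 [ 2.83  0.09 -1.38]
 [-3.04  0.83  1.22]
 [ 0.12 -0.45 -0.52]]
[0.5908 0.4171 0.14   0.343  0.0244 0.0114] [[-0.03 -0.08  0.06]
 [-0.1   0.11 -0.02]
 [-0.02  0.1  -0.14]
 [-0.   -0.08  0.07]
 [-0.01 -0.06  0.03]]
```

```bash
cat >> kin.py <<'E'
from scipy.optimize import least_squares
X=[.5908,.4171,.14,.343,.0244,.0114]
lo=np.array([-3.11,-.84,.21,-1.34,.05,-2.56]);hi=np.array([3.11,2.01,2.61,4.49,2.63,2.56])
def ik(p,Rt,j0):
    f=lambda j:np.r_[(fkp(j,X)-p)*5,(Rt.inv()*fkR(j)).as_rotvec()]
    q=least_squares(f,np.clip(j0,lo+.01,hi-.01),bounds=(lo,hi)); return q.x,np.abs(q.fun).max()
E
python3 - <<'E'
from kin import *
pot=np.array([.6165,.087,.031])
for flip in (1,-1):
  for a in (5,10,15,20,30,45):
    Rt=tilt(2,a,flip); p=pot+Rt.as_matrix()[:,2]*.021
    best=None
    for j60 in(-1.5,1.5):
      for j40 in (3.1,0.1,1.5):
        j,e=ik(p,Rt,[.1,.9,2.2,j40,1.2,j60])
        if best is None or e<best[1]: best=(j,e)
    j,e=best; print(flip,a,j.round(2),round(e,4))
E
```

```text
1 5 [ 0.21  1.08  2.54  3.33  1.96 -1.48] 0.0
1 10 [ 0.21  1.    2.55  3.32  1.8  -1.5 ] 0.0
1 15 [ 0.21  0.91  2.54  3.31  1.61 -1.52] 0.0
1 20 [ 0.2   0.82  2.53  3.3   1.42 -1.54] 0.0
1 30 [ 0.19  0.65  2.46  3.3   1.02 -1.58] 0.0
1 45 [ 0.17  0.49  2.31  3.37  0.45 -1.68] 0.0
-1 5 [0.21 1.08 2.54 3.33 1.96 1.66] 0.0
-1 10 [0.21 1.   2.55 3.32 1.8  1.64] 0.0
-1 15 [0.21 0.91 2.54 3.31 1.61 1.62] 0.0
-1 20 [0.2  0.82 2.53 3.3  1.42 1.6 ] 0.0
-1 30 [0.19 0.65 2.46 3.3  1.02 1.57] 0.0
-1 45 [0.17 0.49 2.31 3.37 0.45 1.47] 0.0
```

Run:
```python
from kin import *
for psi in (-30,-45,-60):
  for b in (5,10):
   for pp in ([.45,.08,.04],[.45,.11,.04]):
    Rt=tilt(psi,b,1); p=np.array(pp)+Rt.as_matrix()[:,2]*.021
    for j40 in (3.3,2,4.2):
      j,e=ik(p,Rt,[.7,.7,2.3,j40,1.2,-1.5])
      print(psi,b,pp[1],j.round(2),round(e,4))
# grasp
pot=np.array([.6165,.087,.032])
for a in(18,45):
    Rt=tilt(2,a,-1);print(a,ik(pot+Rt.as_matrix()[:,2]*.021,Rt,[.2,.9,2.5,3.3,1.4,1.6]))
for x,z in ((.50,.08),(.46,.10),(.45,.3)):
    Rt=tilt(2,45,-1);print(x,z,ik(np.array([x,.087,z])+Rt.as_matrix()[:,2]*.021,Rt,[.2,.9,2.5,3.3,.6,1.6]))
# fkcheck of j4 swing
for j4 in np.linspace(.05,3.3,9):
    j=[-.0537,-.1495,1.7242,j4,1.0459,1.4656]; print(round(j4,2),fkp(j,X).round(3),fkR(j).as_matrix()[:,2].round(2))
```

```text
-30 5 0.08 [ 0.89  1.08  2.61  4.49  1.58 -1.03] 0.0349
-30 5 0.08 [ 0.89  1.08  2.61  4.49  1.58 -1.03] 0.0349
-30 5 0.08 [ 0.89  1.08  2.61  4.49  1.58 -1.03] 0.0349
-30 5 0.11 [ 0.93  1.04  2.58  4.49  1.55 -1.09] 0.0695
-30 5 0.11 [ 0.93  1.04  2.58  4.49  1.55 -1.09] 0.0695
-30 5 0.11 [ 0.93  1.04  2.58  4.49  1.55 -1.09] 0.0695
-30 10 0.08 [ 0.89  0.99  2.59  4.49  1.48 -1.13] 0.0081
-30 10 0.08 [ 0.89  0.99  2.59  4.49  1.48 -1.13] 0.0081
-30 10 0.08 [ 0.89  0.99  2.59  4.49  1.48 -1.13] 0.0081
-30 10 0.11 [ 0.93  0.96  2.57  4.49  1.45 -1.18] 0.0466
-30 10 0.11 [ 0.93  0.96  2.57  4.49  1.45 -1.18] 0.0466
-30 10 0.11 [ 0.93  0.96  2.57  4.49  1.45 -1.18] 0.0466
-45 5 0.08 [ 0.83  0.98  2.57  4.49  1.48 -1.14] 0.2121
-45 5 0.08 [ 0.83  0.98  2.57  4.49  1.48 -1.14] 0.2121
-45 5 0.08 [ 0.83  0.98  2.57  4.49  1.48 -1.14] 0.2121
-45 5 0.11 [ 0.88  0.96  2.55  4.49  1.46 -1.17] 0.2553
-45 5 0.11 [ 0.88  0.96  2.55  4.49  1.46 -1.17] 0.2553
-45 5 0.11 [ 0.88  0.96  2.55  4.49  1.46 -1.17] 0.2553
-45 10 0.08 [ 0.83  0.92  2.57  4.49  1.4  -1.19] 0.1942
-45 10 0.08 [ 0.83  0.92  2.5
[... 1289 characters left out ...]
float64(3.2161773244610004e-15))
0.46 0.1 (array([0.28137049, 0.17912108, 2.56234913, 3.59269552, 0.40685129,
       1.32826482]), np.float64(6.380159942032115e-11))
0.45 0.3 (array([ 0.18994462, -0.23760803,  2.40728937,  4.49      ,  0.05343565,
        0.31621522]), np.float64(0.19684652770047925))
0.05 [ 0.5   -0.001  0.401] [ 0.5   0.02 -0.87]
0.46 [0.507 0.115 0.431] [ 0.52  0.35 -0.78]
0.86 [0.512 0.21  0.504] [ 0.53  0.63 -0.56]
1.27 [0.516 0.267 0.609] [ 0.54  0.8  -0.26]
1.68 [0.517 0.279 0.728] [0.55 0.83 0.09]
2.08 [0.515 0.243 0.843] [0.54 0.73 0.42]
2.49 [0.511 0.165 0.933] [0.53 0.5  0.68]
2.89 [0.506 0.057 0.985] [0.52 0.18 0.84]
3.3 [ 0.499 -0.062  0.991] [ 0.5  -0.16  0.85]
```

Run:
```python
from kin import *
for b in (8,14):
 for psi in range(-50,100,10):
  for x in (.46,.50):
   for y in (-.02,.03,.08,.12):
    Rt=tilt(psi,b,1); d=Rt.as_matrix()[:,2]; p=np.array([x,y,.04])+d*.021
    w=p-d*.343; r=np.hypot(*w[:2])
    if r<.24: continue
    j0=np.arctan2(w[1],w[0]); j,e=ik(p,Rt,[j0,.9,2.5,np.clip(3.14-(np.radians(psi)-j0),-1,4.4),1.4,-1.5])
    m=np.minimum(j-lo,hi-j).min()
    if e<1e-4 and m>.04: print(b,psi,x,y,j.round(2),'w',w.round(2),round(m,2))
```

```text
8 -40 0.5 -0.02 [ 0.59  0.99  2.53  4.4   1.55 -1.2 ] w [0.26 0.18 0.08] 0.08
8 -30 0.5 0.08 [ 0.78  0.98  2.5   4.42  1.53 -1.24] w [0.22 0.24 0.08] 0.07
8 -20 0.5 0.12 [ 0.81  1.01  2.56  4.28  1.61 -1.18] w [0.2  0.23 0.08] 0.05
8 40 0.46 -0.02 [-0.84  1.    2.54  1.65  1.45 -1.98] w [ 0.22 -0.22  0.08] 0.07
8 40 0.5 -0.02 [-0.75  0.96  2.47  1.72  1.47 -1.87] w [ 0.26 -0.22  0.08] 0.14
8 40 0.5 0.03 [-0.64  1.    2.55  1.84  1.54 -1.97] w [ 0.26 -0.17  0.08] 0.06
8 50 0.46 -0.02 [-0.83  0.94  2.41  1.47  1.41 -1.78] w [ 0.26 -0.26  0.08] 0.2
8 50 0.46 0.03 [-0.73  0.97  2.49  1.58  1.43 -1.9 ] w [ 0.26 -0.21  0.08] 0.12
8 50 0.46 0.08 [-0.61  1.01  2.56  1.71  1.48 -2.01] w [ 0.26 -0.16  0.08] 0.05
8 50 0.5 -0.02 [-0.76  0.92  2.34  1.53  1.42 -1.7 ] w [ 0.3  -0.26  0.08] 0.27
8 50 0.5 0.03 [-0.66  0.94  2.42  1.64  1.44 -1.79] w [ 0.3  -0.21  0.08] 0.19
8 50 0.5 0.08 [-0.54  0.97  2.48  1.76  1.48 -1.87] w [ 0.3  -0.16  0.08] 0.13
8 50 0.5 0.12 [-0.43  0.99  2.52  1.87  1.53 -1.93] w [ 0.3  -0.12  0.08] 0.09
8 60 0.46 -0.02 [-0.81  0.92  2.28  1.3   1.42 -1.62] w [ 0.3  -0.3   0
[... 5321 characters left out ...]
.84  2.14  1.29  1.37 -1.41] w [ 0.45 -0.19  0.12] 0.47
14 90 0.46 -0.02 [-0.65  0.87  1.93  0.89  1.54 -1.3 ] w [ 0.46 -0.33  0.12] 0.68
14 90 0.46 0.03 [-0.57  0.86  2.    0.96  1.48 -1.34] w [ 0.46 -0.28  0.12] 0.61
14 90 0.46 0.08 [-0.49  0.85  2.06  1.04  1.44 -1.37] w [ 0.46 -0.23  0.12] 0.55
14 90 0.46 0.12 [-0.42  0.85  2.1   1.12  1.41 -1.39] w [ 0.46 -0.19  0.12] 0.51
14 90 0.5 -0.02 [-0.61  0.89  1.85  0.92  1.56 -1.24] w [ 0.5  -0.33  0.12] 0.76
14 90 0.5 0.03 [-0.53  0.88  1.92  0.99  1.51 -1.27] w [ 0.5  -0.28  0.12] 0.69
14 90 0.5 0.08 [-0.46  0.87  1.97  1.07  1.47 -1.3 ] w [ 0.5  -0.23  0.12] 0.64
14 90 0.5 0.12 [-0.39  0.86  2.01  1.13  1.44 -1.32] w [ 0.5  -0.19  0.12] 0.6
```

```bash
cat >> kin.py <<'E'
def pose(g,yaw,down,flip,off=.021):
    Rt=tilt(yaw,down,flip); return np.array(g)+Rt.as_matrix()[:,2]*off,Rt
def rows(js,p0=None,R0=None,show=True):
    s,pp,RR=st(); 
    for j in js:
        p=fkp(j,X);Rt=fkR(j); v=tgt(p,Rt,pp,RR); print(v.tolist(),p.round(3))
E
python3 - <<'E'
from kin import *
s,p,r=st();A=s['joints']
Bp=pose([.475,.087,.10],2,45,-1);B,e=ik(*Bp,[.24,.28,2.5,3.48,.45,1.4]);print(B.round(3),e)
K=[A+(B-A)*t for t in np.linspace(0,1,15)[1:]]
rows(K)
for a,b in zip([A]+K[:-1],K): print(np.degrees((fkR(a).inv()*fkR(b)).magnitude()).round(1),end=' ')
hp=[ (R.from_euler('z',j[0]).apply([X[0]*np.sin(j[1]),0,0])+[0,0,X[2]+X[0]*np.cos(j[1])]).round(2).tolist() for j in K]; print(hp[-1])
E
```

```text
[0.265 0.195 2.534 3.577 0.393 1.329] 3.321155850333213e-11
[-0.18, -2.05, 0.63, 1.27, -0.09, 0.65] [0.504 0.082 0.376]
[-0.21, -3.86, 0.89, 2.42, -0.19, 1.46] [0.505 0.155 0.366]
[-0.06, -5.33, 0.91, 3.44, -0.31, 2.42] [0.509 0.214 0.368]
[0.26, -6.41, 0.84, 4.31, -0.44, 3.5] [0.517 0.257 0.377]
[0.67, -7.08, 0.83, 5.01, -0.57, 4.72] [0.53  0.285 0.386]
[1.11, -7.34, 0.96, 5.54, -0.7, 6.03] [0.547 0.296 0.39 ]
[1.47, -7.23, 1.3, 5.87, -0.81, 7.44] [0.567 0.292 0.385]
[1.65, -6.83, 1.88, 5.99, -0.89, 8.92] [0.585 0.277 0.369]
[1.55, -6.2, 2.66, 5.91, -0.94, 10.44] [0.598 0.252 0.34 ]
[1.11, -5.41, 3.57, 5.6, -0.93, 11.98] [0.602 0.221 0.299]
[0.3, -4.56, 4.54, 5.09, -0.85, 13.52] [0.595 0.186 0.25 ]
[-0.87, -3.7, 5.45, 4.37, -0.68, 15.03] [0.574 0.151 0.195]
[-2.37, -2.89, 6.21, 3.45, -0.4, 16.48] [0.538 0.117 0.139]
[-4.11, -2.19, 6.75, -2.35, -0.01, -17.83] [0.49  0.088 0.085]
14.3 14.1 14.0 14.0 14.0 14.1 14.2 14.4 14.5 14.6 14.7 14.8 14.8 14.7 [0.11, 0.03, 0.72]
```

Run:
```python
from kin import *
for x in (.43,.47,.52):
 for z in (.15,.25,.3):
  for t in (15,30,45):
   B,e=ik(*pose([x,.087,z],2,t,-1),[.24,.28,2.5,3.4,.7,1.5]);
   if e<1e-4: print(x,z,t,B.round(2))
s,p,r=st();A=s['joints']
B,e=ik(*pose([.47,.087,.25],2,15,-1),[.24,.28,2.5,3.48,.7,1.4])
K=[A+(B-A)*t for t in np.linspace(0,1,21)[1:]]
for a,b in zip([A]+K[:-1],K): print(np.degrees((fkR(a).inv()*fkR(b)).magnitude()).round(1),fkp(b,X).round(2),end=' ')
```

```text
0.43 0.15 45 [ 0.32 -0.01  2.53  4.1   0.24  0.83]
0.43 0.25 30 [ 0.4  -0.19  2.54  4.13  0.39  0.81]
0.47 0.15 45 [0.27 0.05 2.46 4.   0.22 0.89]
0.47 0.25 30 [ 0.33 -0.11  2.48  3.94  0.36  0.96]
0.47 0.3 15 [ 0.38 -0.1   2.58  3.67  0.7   1.24]
0.47 0.3 30 [ 0.33 -0.21  2.38  4.48  0.26  0.39]
0.52 0.15 30 [0.26 0.24 2.57 3.44 0.73 1.46]
0.52 0.15 45 [0.23 0.12 2.38 3.93 0.19 0.92]
0.52 0.25 15 [0.3  0.13 2.6  3.46 0.92 1.44]
0.52 0.25 30 [ 0.26 -0.03  2.41  3.78  0.34  1.08]
0.52 0.3 15 [ 0.3  -0.02  2.51  3.55  0.69  1.32]
0.52 0.3 30 [ 0.26 -0.12  2.32  4.27  0.22  0.57]
10.5 [0.49 0.06 0.38] 10.3 [0.48 0.13 0.37] 10.3 [0.47 0.18 0.37] 10.2 [0.46 0.23 0.38] 10.1 [0.46 0.27 0.39] 10.0 [0.45 0.31 0.4 ] 10.0 [0.45 0.33 0.42] 9.9 [0.46 0.35 0.44] 9.9 [0.46 0.36 0.45] 9.9 [0.47 0.36 0.46] 9.8 [0.49 0.35 0.47] 9.8 [0.5  0.34 0.47] 9.8 [0.51 0.32 0.46] 9.8 [0.52 0.29 0.45] 9.8 [0.53 0.27 0.43] 9.8 [0.54 0.23 0.4 ] 9.8 [0.54 0.2  0.37] 9.8 [0.53 0.16 0.33] 9.8 [0.52 0.13 0.29] 9.7 [0.49 0.09 0.25]
```

Run:
```python
from kin import *
s,p,r=st();A=s['joints']
B,e=ik(*pose([.515,.087,.30],2,15,-1),[.3,0,2.5,3.55,.7,1.3]);print(B.round(3),e); np.save('B.npy',B)
K=[A+(B-A)*t for t in np.linspace(0,1,21)[1:]]
np.save('K.npy',K)
rows(K[:10])
```

```text
[ 0.305 -0.025  2.518  3.555  0.695  1.317] 1.9054614304589088e-10
[-0.25, -1.5, 0.32, 0.91, -0.08, 0.41] [0.496 0.06  0.385]
[-0.43, -2.92, 0.43, 1.78, -0.16, 0.88] [0.49  0.117 0.378]
[-0.51, -4.22, 0.37, 2.61, -0.26, 1.39] [0.484 0.168 0.378]
[-0.51, -5.37, 0.17, 3.4, -0.36, 1.97] [0.478 0.214 0.385]
[-0.41, -6.34, -0.12, 4.14, -0.46, 2.59] [0.475 0.253 0.397]
[-0.21, -7.13, -0.46, 4.82, -0.57, 3.27] [0.473 0.285 0.413]
[0.06, -7.72, -0.8, 5.45, -0.67, 4.0] [0.475 0.308 0.43 ]
[0.39, -8.1, -1.11, 6.02, -0.77, 4.78] [0.48  0.324 0.447]
[0.77, -8.28, -1.35, 6.53, -0.86, 5.61] [0.488 0.331 0.463]
[1.15, -8.28, -1.49, 6.97, -0.94, 6.48] [0.498 0.331 0.476]
```

Request:
{"method": "send_rows", "body": {"series": [[[1,-0.25,-1.5,0.32,0.91,-0.08,0.41],[1,-0.43,-2.92,0.43,1.78,-0.16,0.88],[1,-0.51,-4.22,0.37,2.61,-0.26,1.39],[1,-0.51,-5.37,0.17,3.4,-0.36,1.97],[1,-0.41,-6.34,-0.12,4.14,-0.46,2.59],[1,-0.21,-7.13,-0.46,4.82,-0.57,3.27],[1,0.06,-7.72,-0.8,5.45,-0.67,4.0],[1,0.39,-8.1,-1.11,6.02,-0.77,4.78],[1,0.77,-8.28,-1.35,6.53,-0.86,5.61],[1,1.15,-8.28,-1.49,6.97,-0.94,6.48]]]}}

```text
time: 10.3
eef_pos: [0.4985, 0.3315, 0.4762]
orientation: [-0.654, 0.672, -0.334, 0.091]
ft_force: [-0.1, -0.1, 0.2]
finger_gap: 0.0854
```

Run:
```python
from kin import *
s,p,r=st();K=np.load('K.npy');print(p,s['joints'].round(2),K[9].round(2),(fkp(s['joints'],X)-p).round(4))
rows(K[10:])
```

```text
[0.4984548  0.3315374  0.47623203] [ 0.13 -0.09  2.12  1.81  0.87  1.39] [ 0.13 -0.09  2.12  1.8   0.87  1.39] [ 0.0002 -0.0005 -0.0006]
[0.26, -0.29, 0.0, 0.49, 0.19, 0.77] [0.51  0.325 0.484]
[0.68, -0.48, -0.08, 0.98, 0.43, 1.57] [0.524 0.312 0.486]
[1.22, -0.54, -0.26, 1.44, 0.72, 2.36] [0.537 0.293 0.483]
[1.85, -0.45, -0.53, 1.88, 1.06, 3.16] [0.549 0.27  0.472]
[2.55, -0.19, -0.89, 2.3, 1.44, 3.95] [0.558 0.244 0.456]
[3.26, 0.24, -1.33, 2.69, 1.87, 4.72] [0.564 0.215 0.433]
[3.95, 0.84, -1.86, 3.08, 2.34, 5.48] [0.566 0.184 0.404]
[4.59, 1.59, -2.46, 3.45, 2.84, 6.22] [0.562 0.152 0.371]
[5.15, 2.48, -3.15, 3.82, 3.39, 6.94] [0.552 0.119 0.334]
[5.59, 3.48, -3.9, 4.19, 3.97, 7.62] [0.535 0.088 0.295]
```

Model matches exactly. Second half of the swing.

Request:
{"method": "send_rows", "body": {"series": [[[1,0.26,-0.29,0.0,0.49,0.19,0.77],[1,0.68,-0.48,-0.08,0.98,0.43,1.57],[1,1.22,-0.54,-0.26,1.44,0.72,2.36],[1,1.85,-0.45,-0.53,1.88,1.06,3.16],[1,2.55,-0.19,-0.89,2.3,1.44,3.95],[1,3.26,0.24,-1.33,2.69,1.87,4.72],[1,3.95,0.84,-1.86,3.08,2.34,5.48],[1,4.59,1.59,-2.46,3.45,2.84,6.22],[1,5.15,2.48,-3.15,3.82,3.39,6.94],[1,5.59,3.48,-3.9,4.19,3.97,7.62]]]}}

```text
time: 11.55
eef_pos: [0.5352, 0.0864, 0.2941]
orientation: [0.608, -0.014, 0.794, 0.009]
ft_force: [0.4, 0.4, -0.0]
finger_gap: 0.0856
```

Run:
```python
from kin import *
s,p,r=st();print(p,s['joints'].round(2))
d=cam('wrist');save(d,'w4.png');np.savez('w4.npz',**{k:d[k] for k in ['pixels','z_map','R','t','f','cx','cy']})
d=cam('top');save(d,'t4.png')
W=[([.51,.087,.21],24),([.505,.087,.15],32),([.50,.087,.10],40),([.54,.087,.07],42),([.58,.087,.048],44),([.6165,.087,.032],45),([.6165,.087,.032],36),([.6165,.087,.032],27),([.6165,.087,.032],18)]
j=s['joints']
for g,t in W:
    P=pose(g,2,t,-1); j2,e=ik(*P,j); print(tgt(*P).tolist(),j2.round(2),round(e,4),np.abs(j2-j).max().round(2)); j=j2
```

```text
[0.53518971 0.08638038 0.29414687] [ 0.3  -0.02  2.52  3.56  0.7   1.32]
[2.22, 0.03, 0.49, 0.0, 0.87, 0.03] [0.29 0.12 2.57 3.5  0.72 1.4 ] 0.0 0.14
[3.77, 0.04, 0.74, -0.0, 1.67, 0.03] [0.28 0.2  2.57 3.48 0.66 1.43] 0.0 0.08
[5.08, 0.06, 0.93, -0.0, 2.47, 0.03] [0.26 0.27 2.55 3.47 0.56 1.44] 0.0 0.1
[5.56, 0.02, 2.08, -0.0, 2.67, 0.03] [0.22 0.37 2.48 3.41 0.55 1.47] 0.0 0.1
[5.84, -0.01, 3.18, -0.01, 2.87, 0.03] [0.19 0.44 2.39 3.38 0.49 1.47] 0.0 0.09
[6.0, -0.04, 4.16, -0.01, 2.97, 0.03] [0.17 0.49 2.31 3.37 0.45 1.46] 0.0 0.08
[5.92, -0.04, 4.2, -0.0, 2.07, 0.03] [0.18 0.57 2.4  3.31 0.78 1.54] 0.0 0.33
[5.84, -0.04, 4.22, -0.0, 1.17, 0.03] [0.2  0.69 2.48 3.3  1.14 1.58] 0.0 0.36
[5.76, -0.04, 4.23, 0.0, 0.27, 0.03] [0.21 0.85 2.54 3.3  1.5  1.61] 0.0 0.36
```

View pics/w4.png

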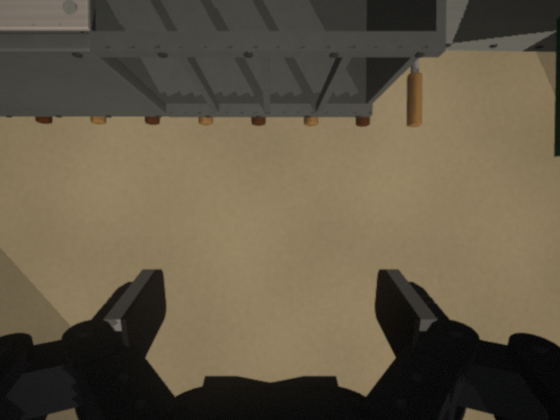

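View pics/t4.png

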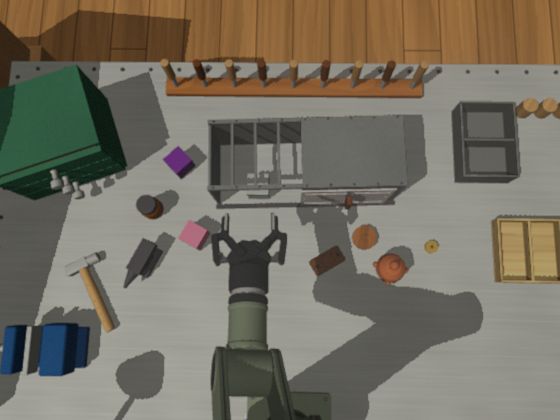

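Run:
```python
from kin import *
d=cam('scene');save(d,'s4.png')
s,p,r=st();print([round(float(v)) for v in proj(d,p)]);w=cam('wrist');c=-w['R'].T@w['t'];print('cam in tool',r.inv().apply(c-p).round(3));u,v=[int(x) for x in proj(d,c)];print(u,v)
a=cv2.resize(d['pixels'][100:260,180:360,::-1],None,fx=4.2,fy=3.7,interpolation=2);cv2.imwrite('pics/s4c.png',a)
```

```text
[305, 128]
cam in tool [ 0.072 -0.001 -0.168]
254 80
```

View pics/s4c.png

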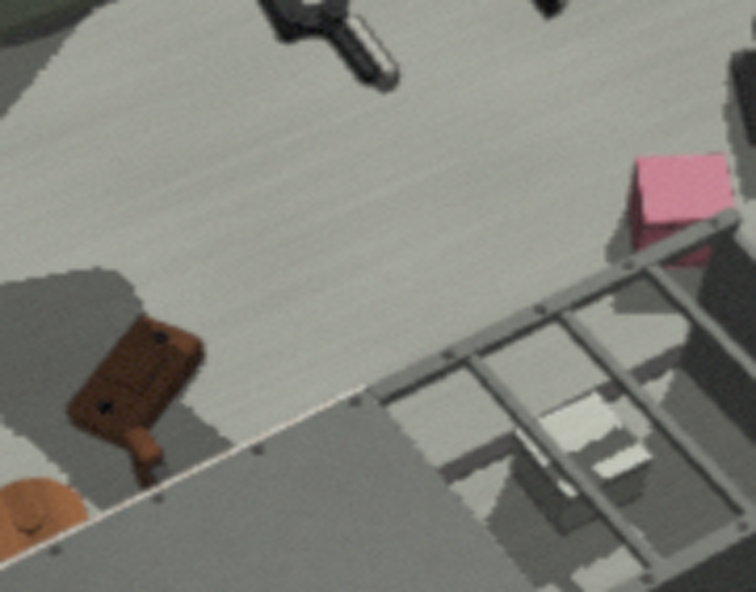

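Run:
```python
from kin import *
d=dict(np.load('scene0.npz'));print(proj(d,[.62,-.008,.306]),proj(d,[.548,-.008,.306]))
a=cv2.imread('pics/s1.png')[80:220,210:340];cv2.imwrite('pics/s1c.png',cv2.resize(a,None,fx=4.2,fy=4.2,interpolation=2))
```

```text
(np.float64(285.24510529483746), np.float64(179.08502186579895)) (np.float64(264.3095646317208), np.float64(150.5505735088265))
```

View pics/s1c.png

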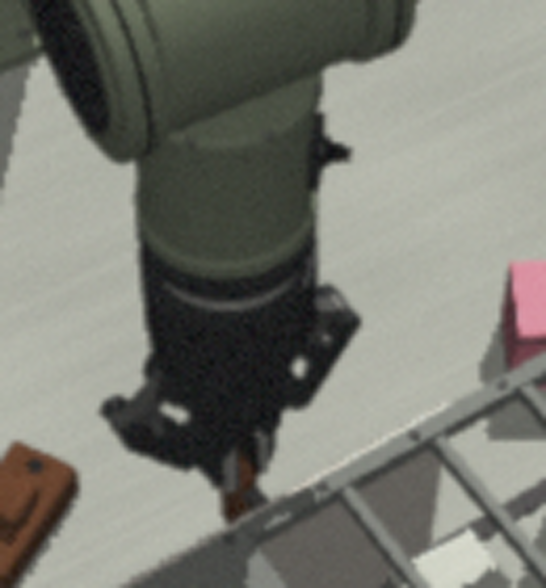

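Request:
{"method": "send_rows", "body": {"series": [[[1,1.1,0.02,0.25,0,0.43,0.02],[1,2.22,0.03,0.49,0,0.87,0.03],[1,3.0,0.03,0.62,0,1.27,0.03],[1,3.77,0.04,0.74,0,1.67,0.03],[1,4.43,0.05,0.84,0,2.07,0.03],[1,5.08,0.06,0.93,0,2.47,0.03],[1,5.33,0.04,1.5,0,2.57,0.03],[1,5.56,0.02,2.08,0,2.67,0.03],[1,5.56,0.02,2.08,0,2.67,0.03],[1,5.56,0.02,2.08,0,2.67,0.03]]]}}

```text
time: 13.0
eef_pos: [0.5588, 0.0879, 0.0594]
orientation: [0.41, -0.016, 0.912, 0.007]
ft_force: [1.0, -0.6, 0.8]
finger_gap: 0.0852
```

Run:
```python
from kin import *
s,p,r=st();print(p,s['joints'].round(2),s['ft_force'].round(1))
d=cam('wrist');save(d,'w5.png');P=pts(d);q=P[(P[...,2]>.052)&(P[...,2]<.064)&(P[...,0]>.58)&(P[...,0]<.66)&(P[...,1]>.03)&(P[...,1]<.15)]
if len(q): print('top',len(q),q.min(0),q.max(0))
m=(P[...,2]>.015)&(P[...,2]<.05)&(P[...,0]>.57)&(P[...,0]<.65)&(P[...,1]>.03)&(P[...,1]<.15);q=P[m];print('front',len(q),np.percentile(q,2,axis=0),np.percentile(q,98,axis=0),np.polyfit(q[:,1],q[:,0],1))
W=[([.54,.087,.07],42),([.58,.087,.048],44),([.6165,.087,.032],45),([.6165,.087,.032],36),([.6165,.087,.032],27),([.6165,.087,.032],18)]
for g,t in W:print(tgt(*pose(g,2,t,-1)).tolist())
```

```text
[0.55879265 0.08791668 0.05941819] [0.22 0.37 2.47 3.41 0.55 1.47] [ 1.  -0.6  0.8]
top 2623 [0.58736911 0.05959035 0.05203208] [0.64220605 0.11356036 0.05896248]
front 4528 [0.58791068 0.06073918 0.01571045] [0.59046189 0.11236244 0.04942149] [-2.35569532e-04  5.89194415e-01]
[0.11, -0.01, 0.01, -0.0, 0.04, 0.0]
[-0.12, -0.04, 1.12, -0.0, 0.24, 0.0]
[-0.42, -0.07, 2.06, -0.0, 0.34, 0.0]
[-0.5, -0.07, 2.06, -0.0, -0.56, 0.0]
[-0.58, -0.07, 2.05, -0.0, -1.46, 0.0]
[-0.66, -0.07, 2.02, -0.0, -2.36, 0.0]
```

View pics/w5.png

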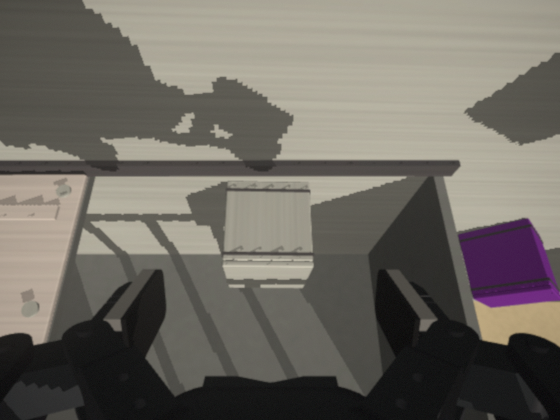

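Candidates: grey tin pot (268,233), purple look-alike (508,262), pink one at top-view (193,235). The grey one in the locker is meant; the view just shown is the enlarged confirmation. Its yaw is about 0.

Run:
```python
from kin import *
s,p,r=st(); j=s['joints']
W=[([.58,.0867,.050],44),([.6155,.0867,.034],45),([.6155,.0867,.033],36),([.6155,.0867,.033],27),([.6155,.0867,.033],18)]
for g,t in W:
    P=pose(g,0.2,t,-1); j,e=ik(*P,j);print(tgt(*P).tolist(),j.round(2),e.round(4))
```

```text
[-0.16, -0.06, 1.08, 0.13, 0.24, 0.12] [0.21 0.43 2.38 3.46 0.49 1.43] 0.0
[-0.44, -0.09, 2.01, 0.13, 0.34, 0.13] [0.19 0.49 2.3  3.45 0.45 1.42] 0.0
[-0.5, -0.09, 2.03, 0.14, -0.56, 0.12] [0.21 0.57 2.4  3.38 0.78 1.52] 0.0
[-0.58, -0.09, 2.01, 0.15, -1.46, 0.1] [0.22 0.69 2.48 3.36 1.13 1.58] 0.0
[-0.66, -0.1, 1.99, 0.16, -2.36, 0.09] [0.23 0.84 2.53 3.36 1.49 1.62] 0.0
```

Request:
{"method": "send_rows", "body": {"series": [[[1,-0.05,-0.06,0.5,0.13,0.15,0.12],[1,-0.16,-0.06,1.08,0.13,0.24,0.12],[1,-0.3,-0.08,1.55,0.13,0.3,0.12],[1,-0.44,-0.09,2.01,0.13,0.34,0.13],[1,-0.47,-0.09,2.02,0.13,-0.1,0.12],[1,-0.5,-0.09,2.03,0.14,-0.56,0.12],[1,-0.54,-0.09,2.02,0.14,-1.0,0.11],[1,-0.58,-0.09,2.01,0.15,-1.46,0.1],[1,-0.62,-0.1,2.0,0.16,-1.9,0.09],[1,-0.66,-0.1,1.99,0.16,-2.36,0.09]]]}}

```text
time: 14.3
eef_pos: [0.6357, 0.087, 0.0273]
orientation: [0.589, -0.001, 0.808, 0.001]
ft_force: [1.0, -0.2, -1.4]
finger_gap: 0.0852
```

Run:
```python
from kin import *
s,p,r=st();print(p,s['joints'].round(2),s['ft_force'].round(1))
P=pose([.6155,.0867,.033],0.2,18,-1);print(tgt(*P))
d=cam('scene');save(d,'s6.png');cv2.imwrite('pics/s6c.png',cv2.resize(d['pixels'][80:280,180:400,::-1],None,fx=3,fy=3,interpolation=2))
```

```text
[0.63570223 0.08695719 0.02731627] [0.24 0.85 2.53 3.36 1.5  1.63] [ 1.  -0.2 -1.4]
[ 0.02 -0.    0.    0.    0.02  0.  ]
```

View pics/s6c.png

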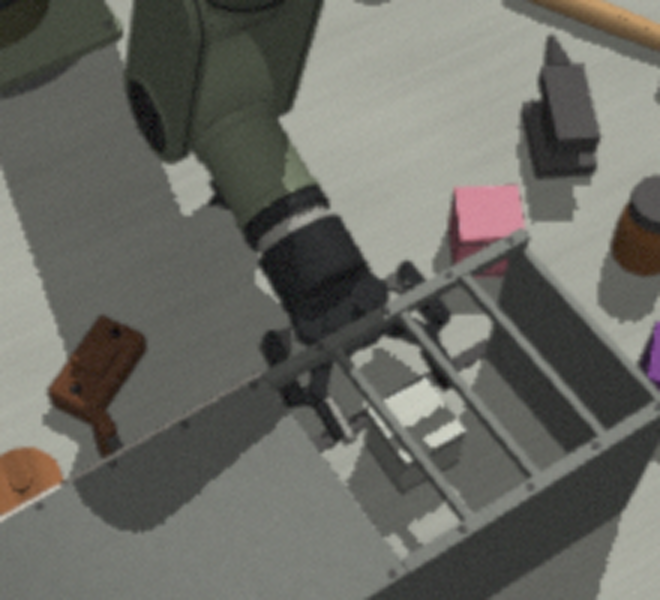

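Request:
{"method": "send_rows", "body": {"series": [[[0,0.02,0,0,0,0,0],[0,0.02,0,0,0,0,0],[0,0.02,0,0,0,0,0],[0,0.02,0,0,0,0,0],[0,0.02,0,0,0,0,0],[0,0.02,0,0,0,0,0],[0,-0.1,0,-0.04,0,0,0],[0,-0.24,0,-0.08,0,0,0],[0,-0.36,0,-0.12,0,0,0],[0,-0.36,0,-0.12,0,0,0]]]}}

```text
time: 15.6
eef_pos: [0.6358, 0.0864, 0.0415]
orientation: [0.588, -0.001, 0.809, 0.0]
ft_force: [-0.0, 0.2, -1.0]
finger_gap: 0.0527
```

Run:
```python
from kin import *
s,p,r=st();print(p,s['joints'].round(2),s['ft_force'].round(1),s['finger_gap'])
d=cam('wrist');save(d,'w7.png');d=cam('scene');cv2.imwrite('pics/s7c.png',cv2.resize(d['pixels'][150:280,250:400,::-1],None,fx=4,fy=4,interpolation=2))
j=s['joints']
W=[([.6155,.0867,.055],26),([.60,.0867,.062],34),([.575,.0867,.066],40),([.55,.0867,.068],42),([.525,.0867,.07],42),([.50,.0867,.075],42),([.48,.0867,.085],42),([.48,.0867,.12],38),([.49,.0867,.17],30),([.50,.0867,.24],22)]
for g,t in W:
    P=pose(g,0.2,t,-1); j,e=ik(*P,j);print(tgt(*P).tolist(),j.round(2),e.round(4))
```

```text
[0.63583111 0.08637296 0.04148022] [0.23 0.8  2.53 3.36 1.44 1.61] [-0.   0.2 -1. ] 0.052738872458626226
[-0.1, 0.01, -0.07, -0.01, 0.8, 0.0] [0.22 0.64 2.48 3.36 1.1  1.57] 0.0
[-0.08, 0.01, -0.51, -0.01, 1.6, -0.0] [0.22 0.51 2.44 3.39 0.79 1.51] 0.0
[0.07, 0.01, -1.15, -0.01, 2.2, -0.0] [0.22 0.42 2.43 3.45 0.59 1.46] 0.0
[0.23, 0.01, -1.77, -0.01, 2.4, -0.0] [0.23 0.38 2.45 3.48 0.54 1.44] 0.0
[0.38, 0.01, -2.38, -0.01, 2.4, -0.0] [0.25 0.36 2.51 3.49 0.57 1.45] 0.0
[0.45, 0.02, -3.01, -0.01, 2.4, -0.0] [0.28 0.33 2.55 3.51 0.59 1.44] 0.0
[0.37, 0.02, -3.56, -0.01, 2.4, -0.0] [0.3  0.28 2.58 3.55 0.57 1.42] 0.0
[-0.49, 0.02, -3.82, -0.01, 2.0, -0.0] [0.32 0.21 2.58 3.6  0.58 1.38] 0.0
[-1.83, 0.01, -3.95, -0.01, 1.2, 0.0] [0.34 0.15 2.59 3.61 0.68 1.37] 0.0
[-3.65, 0.01, -4.24, -0.01, 0.4, 0.0] [0.35 0.04 2.56 3.66 0.69 1.29] 0.0
```

View pics/w7.png

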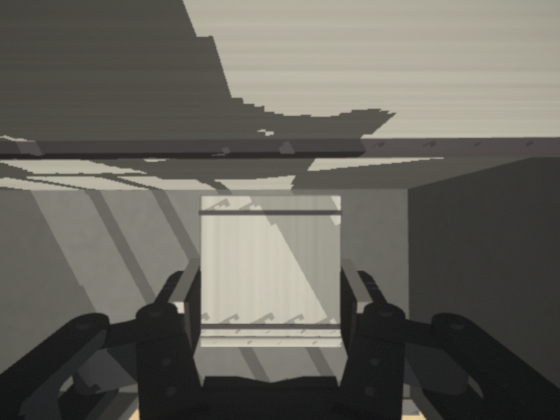

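View pics/s7c.png

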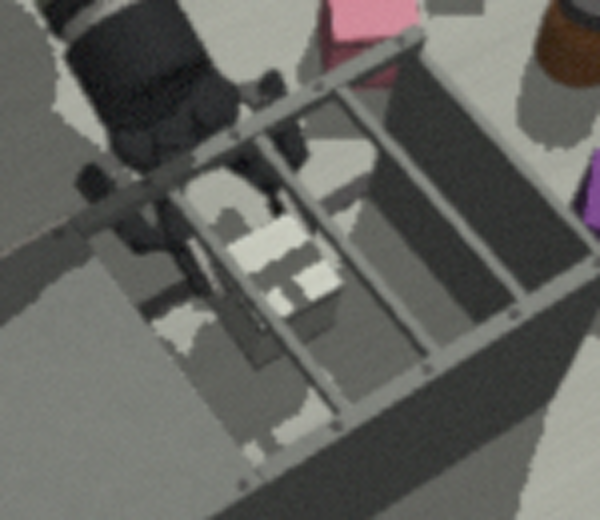

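Run:
```python
from kin import *
d=cam('wrist');P=pts(d)
for v in (130,138,143,148,153,158,165,175): print(v,P[v,450].round(3),P[v,250].round(3))
```

```text
130 [0.551 0.134 0.   ] [0.551 0.079 0.   ]
138 [0.56  0.139 0.   ] [ 0.561  0.079 -0.   ]
143 [0.562 0.14  0.001] [0.565 0.079 0.001]
148 [0.563 0.14  0.003] [0.565 0.079 0.002]
153 [0.563 0.141 0.004] [0.565 0.079 0.004]
158 [0.573 0.145 0.004] [0.572 0.078 0.004]
165 [0.612 0.166 0.   ] [0.613 0.076 0.   ]
175 [0.646 0.183 0.   ] [0.647 0.074 0.   ]
```

Sill is only 4 mm high. Pull out, tilting as planned.

Request:
{"method": "send_rows", "body": {"series": [[[0,-0.1,0.01,-0.07,0,0.8,0],[0,-0.08,0.01,-0.51,0,1.6,0],[0,0.07,0.01,-1.15,0,2.2,0],[0,0.23,0.01,-1.77,0,2.4,0],[0,0.38,0.01,-2.38,0,2.4,0],[0,0.45,0.02,-3.01,0,2.4,0],[0,0.37,0.02,-3.56,0,2.4,0],[0,-0.49,0.02,-3.82,0,2.0,0],[0,-1.83,0.01,-3.95,0,1.2,0],[0,-3.2,0.01,-4.15,0,0.6,0]]]}}

```text
time: 17.0
eef_pos: [0.5165, 0.0863, 0.2139]
orientation: [0.545, -0.001, 0.839, -0.0]
ft_force: [0.7, -0.7, -1.9]
finger_gap: 0.0526
```

Run:
```python
from kin import *
s,p,r=st();print(p,s['joints'].round(3),s['ft_force'].round(1),s['finger_gap'],r.as_matrix().round(2).tolist())
d=cam('scene');save(d,'s8.png')
j=s['joints']
for x,y,psi,b in ((.495,.07,-30,10),(.49,.05,-30,10),(.50,.09,-28,10),(.50,.05,-33,10)):
    for z in (.041,.12,.25):
        J,e=ik(*pose([x,y,z],psi,b,1),[.78,.95,2.5,4.4,1.5,-1.25]);print(x,y,z,J.round(2),e.round(4))
```

```text
[0.51649767 0.08629985 0.213935  ] [0.348 0.067 2.569 3.652 0.688 1.307] [ 0.7 -0.7 -1.9] 0.05258538601240893 [[-0.41, -0.0, 0.91], [-0.0, 1.0, 0.0], [-0.91, -0.0, -0.41]]
0.495 0.07 0.041 [ 0.77  0.96  2.53  4.39  1.5  -1.24] 0.0
0.495 0.07 0.12 [ 0.77  0.71  2.54  4.42  1.43 -1.47] 0.0
0.495 0.07 0.25 [ 0.76  0.32  2.45  4.49  1.31 -1.93] 0.0147
0.49 0.05 0.041 [ 0.73  0.98  2.58  4.35  1.54 -1.17] 0.0
0.49 0.05 0.12 [ 0.73  0.72  2.58  4.37  1.45 -1.42] 0.0
0.49 0.05 0.25 [ 0.73  0.3   2.48  4.48  1.3  -1.93] 0.0
0.5 0.09 0.041 [ 0.79  0.95  2.52  4.38  1.5  -1.26] 0.0
0.5 0.09 0.12 [ 0.79  0.71  2.52  4.41  1.42 -1.49] 0.0
0.5 0.09 0.25 [ 0.79  0.32  2.44  4.49  1.3  -1.95] 0.0103
0.5 0.05 0.041 [ 0.73  0.95  2.52  4.4   1.49 -1.25] 0.0
0.5 0.05 0.12 [ 0.73  0.71  2.52  4.43  1.42 -1.49] 0.0
0.5 0.05 0.25 [ 0.71  0.32  2.45  4.49  1.31 -1.93] 0.0208
```

View pics/s8.png

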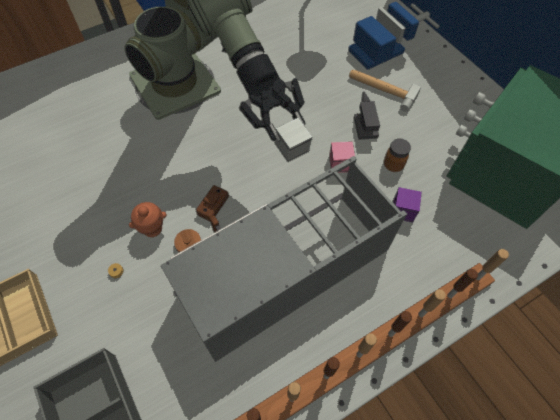

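Run:
```python
from kin import *
s,p,r=st();A=s['joints']
T,e=ik(*pose([.49,.06,.14],-30,10,1),[.77,.71,2.54,4.4,1.43,-1.47]);print(T.round(3),e)
N=20
K=np.array([A+(T-A)*t for t in np.linspace(0,1,N+1)[1:]])
for a,b in zip([A]+list(K[:-1]),K): print(np.degrees((fkR(a).inv()*fkR(b)).magnitude()).round(1),end=' ')
print();np.save('K2.npy',K);rows(K[:10]);rows(K[10:])
```

```text
[ 0.756  0.649  2.555  4.411  1.415 -1.51 ] 5.668667202307631e-10
7.5 7.6 7.7 7.9 8.0 8.1 8.3 8.4 8.5 8.6 8.8 8.9 9.0 9.1 9.2 9.3 9.4 9.5 9.6 9.7 
[0.11, 0.0, 0.17, 0.11, 0.0, -0.74] [0.523 0.087 0.214]
[0.22, -0.01, 0.32, 0.22, 0.02, -1.5] [0.527 0.086 0.208]
[0.34, -0.02, 0.46, 0.35, 0.05, -2.26] [0.53  0.086 0.201]
[0.46, -0.05, 0.58, 0.47, 0.1, -3.04] [0.533 0.085 0.195]
[0.58, -0.09, 0.7, 0.61, 0.17, -3.82] [0.535 0.083 0.188]
[0.71, -0.13, 0.8, 0.74, 0.26, -4.62] [0.537 0.082 0.182]
[0.84, -0.17, 0.88, 0.87, 0.37, -5.43] [0.538 0.08  0.176]
[0.97, -0.23, 0.96, 1.0, 0.5, -6.24] [0.539 0.078 0.17 ]
[1.1, -0.28, 1.01, 1.13, 0.66, -7.07] [0.539 0.075 0.164]
[1.22, -0.35, 1.05, 1.26, 0.83, -7.91] [0.538 0.073 0.159]
[1.35, -0.41, 1.08, 1.38, 1.04, -8.75] [0.537 0.07  0.154]
[1.46, -0.48, 1.09, 1.49, 1.27, -9.6] [0.536 0.068 0.15 ]
[1.57, -0.54, 1.08, 1.59, 1.52, -10.46] [0.534 0.065 0.146]
[1.67, -0.61, 1.06, 1.68, 1.81, -11.32] [0.531 0.062 0.143]
[1.76, -0.67, 1.02, 1.76, 2.12, -12.19] [0.528 0.06  0.14 ]
[1.84, -0.74, 0.96, 1.83, 2.47, -13.06] [0.525 0.057 0.138]
[1.91, -0.79, 0.89, 1.88, 2.86, -13.93] [0.521 0.055 0.136]
[1.97, -0.84, 0.8, 1.91, 3.29, -14.79] [0.517 0.053 0.136]
[2.02, -0.89, 0.7, 1.92, 3.76, -15.65] [0.513 0.051 0.136]
[2.05, -0.92, 0.58, 1.91, 4.28, -16.5] [0.508 0.05  0.136]
```

```bash
cat >> kin.py <<'E'
import itertools
H=np.array(list(itertools.product([-.029,.029],[-.027,.027],[-.048,.006]))+list(itertools.product([-.012,.012],[-.05,.05],[-.05,0.002])))
def clr(j):
    q=fkR(j).apply(H)+fkp(j,X); f=.580-.0367*(q[:,1])-.02   # door rail/handle allowance 20mm in front
    return (f-q[:,0]).min(), q[:,2].min()
E
python3 - <<'E'
from kin import *
s,p,r=st();A=s['joints']
def path(Ks): 
    for b in Ks: print(np.round(clr(b),3).tolist(),end=' ')
    print()
path(np.load('K2.npy'))
for g,b in (([.485,.05,.14],12),([.48,.04,.16],14),([.49,.06,.22],20)):
  T,e=ik(*pose(g,-30,b,1),[.77,.71,2.54,4.4,1.43,-1.47]);print(T.round(2),e); path([A+(T-A)*t for t in np.linspace(0,1,11)])
  M=A+(T-A)*.5;
E
```

```text
[0.017, 0.182] [0.012, 0.173] [0.008, 0.164] [0.004, 0.157] [0.001, 0.149] [-0.001, 0.139] [-0.003, 0.13] [-0.004, 0.122] [-0.004, 0.116] [-0.004, 0.111] [-0.003, 0.106] [-0.003, 0.101] [-0.002, 0.097] [-0.0, 0.096] [0.002, 0.096] [0.005, 0.098] [0.008, 0.098] [0.012, 0.099] [0.016, 0.102] [0.02, 0.107] 
[ 0.74  0.62  2.57  4.39  1.38 -1.52] 1.281169614841815e-12
[0.02, 0.191] [0.013, 0.173] [0.007, 0.156] [0.003, 0.139] [0.001, 0.122] [0.001, 0.111] [0.002, 0.101] [0.005, 0.096] [0.01, 0.098] [0.017, 0.099] [0.025, 0.106] 
[ 0.71  0.51  2.58  4.39  1.31 -1.62] 5.233044553243359e-11
[0.02, 0.191] [0.015, 0.176] [0.01, 0.163] [0.006, 0.148] [0.005, 0.135] [0.006, 0.126] [0.008, 0.118] [0.01, 0.115] [0.016, 0.117] [0.022, 0.118] [0.031, 0.125] 
[ 0.69  0.25  2.46  4.49  1.11 -2.  ] 0.03781020813403833
[0.02, 0.191] [0.014, 0.187] [0.008, 0.186] [0.004, 0.181] [0.001, 0.177] [0.001, 0.176] [0.001, 0.173] [0.002, 0.174] [0.007, 0.178] [0.011, 0.178] [0.02, 0.181]
```

Run:
```python
from kin import *
s,p,r=st();A=s['joints']
T,e=ik(*pose([.48,.04,.16],-30,14,1),[.77,.71,2.54,4.4,1.43,-1.47])
K=np.array([A+(T-A)*t for t in np.linspace(0,1,21)[1:]]);np.save('K2.npy',K);rows(K[:10])
```

```text
[0.09, -0.02, 0.12, 0.1, -0.0, -0.76] [0.522 0.086 0.215]
[0.18, -0.05, 0.22, 0.21, 0.01, -1.53] [0.524 0.085 0.211]
[0.27, -0.08, 0.32, 0.33, 0.04, -2.31] [0.526 0.083 0.206]
[0.36, -0.13, 0.4, 0.45, 0.09, -3.1] [0.528 0.081 0.201]
[0.46, -0.18, 0.48, 0.57, 0.16, -3.9] [0.529 0.079 0.196]
[0.56, -0.24, 0.54, 0.69, 0.25, -4.7] [0.53  0.077 0.192]
[0.66, -0.3, 0.59, 0.81, 0.36, -5.52] [0.53  0.074 0.187]
[0.77, -0.37, 0.64, 0.93, 0.49, -6.33] [0.53  0.072 0.183]
[0.87, -0.45, 0.67, 1.04, 0.64, -7.16] [0.53  0.069 0.178]
[0.97, -0.53, 0.69, 1.15, 0.82, -8.0] [0.529 0.065 0.174]
```

Request:
{"method": "send_rows", "body": {"series": [[[0,0.09,-0.02,0.12,0.1,0,-0.76],[0,0.18,-0.05,0.22,0.21,0.01,-1.53],[0,0.27,-0.08,0.32,0.33,0.04,-2.31],[0,0.36,-0.13,0.4,0.45,0.09,-3.1],[0,0.46,-0.18,0.48,0.57,0.16,-3.9],[0,0.56,-0.24,0.54,0.69,0.25,-4.7],[0,0.66,-0.3,0.59,0.81,0.36,-5.52],[0,0.77,-0.37,0.64,0.93,0.49,-6.33],[0,0.87,-0.45,0.67,1.04,0.64,-7.16],[0,0.97,-0.53,0.69,1.15,0.82,-8.0]]]}}

```text
time: 18.3
eef_pos: [0.5267, 0.0651, 0.1667]
orientation: [0.357, -0.49, 0.671, -0.427]
ft_force: [-1.1, 0.7, -1.2]
finger_gap: 0.0528
```

Run:
```python
from kin import *
s,p,r=st();K=np.load('K2.npy');print(p,s['joints'].round(2),K[9].round(2),s['ft_force'].round(1),s['finger_gap'])
rows(K[10:])
```

```text
[0.5266662  0.06505821 0.16671673] [ 0.53  0.3   2.57  4.02  1.   -0.16] [ 0.53  0.29  2.57  4.02  1.   -0.16] [-1.1  0.7 -1.2] 0.05280337085454746
[0.06, -0.1, -0.0, 0.12, 0.14, -0.79] [0.527 0.062 0.17 ]
[0.17, -0.02, 0.01, 0.14, 0.31, -1.66] [0.526 0.058 0.167]
[0.27, 0.06, 0.01, 0.14, 0.48, -2.52] [0.523 0.055 0.164]
[0.38, 0.13, 0.0, 0.12, 0.66, -3.4] [0.521 0.051 0.161]
[0.49, 0.19, -0.02, 0.08, 0.85, -4.29] [0.518 0.047 0.159]
[0.61, 0.25, -0.06, 0.02, 1.05, -5.18] [0.515 0.044 0.157]
[0.72, 0.3, -0.11, -0.07, 1.24, -6.08] [0.511 0.04  0.156]
[0.84, 0.34, -0.17, -0.18, 1.44, -6.98] [0.507 0.037 0.155]
[0.95, 0.37, -0.25, -0.32, 1.65, -7.89] [0.502 0.033 0.155]
[1.06, 0.39, -0.34, -0.48, 1.86, -8.79] [0.498 0.03  0.155]
```

Request:
{"method": "send_rows", "body": {"series": [[[0,0.06,-0.1,0,0.12,0.14,-0.79],[0,0.17,-0.02,0.01,0.14,0.31,-1.66],[0,0.27,0.06,0.01,0.14,0.48,-2.52],[0,0.38,0.13,0,0.12,0.66,-3.4],[0,0.49,0.19,-0.02,0.08,0.85,-4.29],[0,0.61,0.25,-0.06,0.02,1.05,-5.18],[0,0.72,0.3,-0.11,-0.07,1.24,-6.08],[0,0.84,0.34,-0.17,-0.18,1.44,-6.98],[0,0.95,0.37,-0.25,-0.32,1.65,-7.89],[0,1.06,0.39,-0.34,-0.48,1.86,-8.79]]]}}

```text
time: 19.55
eef_pos: [0.4979, 0.0301, 0.155]
orientation: [0.159, 0.761, -0.204, 0.595]
ft_force: [0.2, 0.6, -0.7]
finger_gap: 0.0529
```

Run:
```python
from kin import *
s,p,r=st();K=np.load('K2.npy');print(p,s['joints'].round(3),K[-1].round(3),s['ft_force'].round(1),s['finger_gap'])
d=cam('scene');save(d,'s9.png')
d=cam('wrist');save(d,'w9.png')
```

```text
[0.49791153 0.03007687 0.15504063] [ 0.715  0.513  2.576  4.394  1.31  -1.622] [ 0.713  0.51   2.577  4.392  1.309 -1.624] [ 0.2  0.6 -0.7] 0.052918595058858646
```

View pics/s9.png

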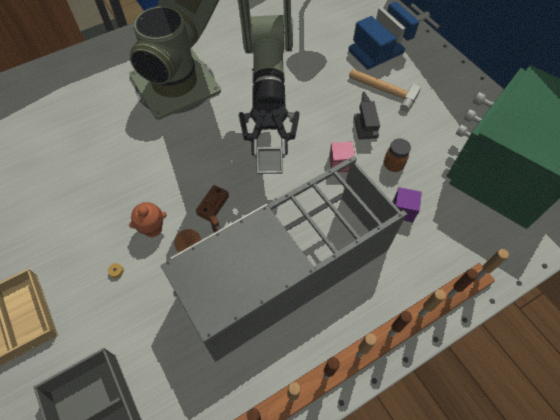

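View pics/w9.png

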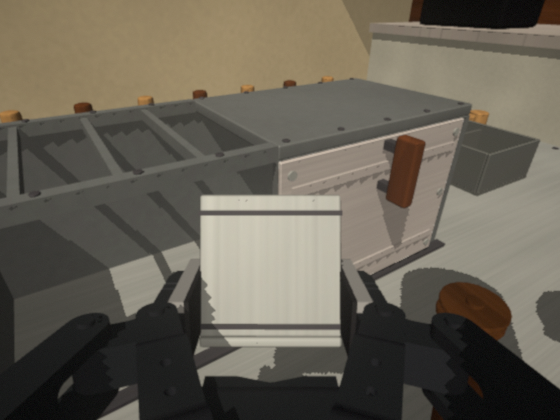

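Run:
```python
from kin import *
s,p,r=st(); j=s['joints']
W=[([.485,.045,.13],13),([.49,.05,.10],12),([.49,.05,.075],12),([.49,.05,.055],12),([.49,.05,.045],12),([.49,.05,.04],12),([.49,.05,.036],12),([.49,.05,.033],12)]
for g,t in W:
    P=pose(g,-30,t,1); j,e=ik(*P,j);print(tgt(*P).tolist(),j.round(2),e.round(4),np.round(clr(j),3))
```

```text
[-0.7, -0.15, 0.23, -0.0, 0.11, -0.03] [ 0.72  0.63  2.58  4.37  1.37 -1.5 ] 0.0 [0.025 0.096]
[-1.41, -0.31, 0.45, -0.0, 0.21, -0.03] [ 0.72  0.75  2.58  4.36  1.42 -1.39] 0.0 [0.02  0.066]
[-2.01, -0.31, 0.6, -0.0, 0.21, -0.03] [ 0.72  0.84  2.58  4.35  1.46 -1.31] 0.0 [0.02  0.041]
[-2.5, -0.31, 0.73, -0.0, 0.21, -0.03] [ 0.72  0.9   2.58  4.34  1.48 -1.25] 0.0 [0.02  0.021]
[-2.74, -0.31, 0.79, -0.0, 0.21, -0.03] [ 0.72  0.93  2.58  4.34  1.49 -1.22] 0.0 [0.02  0.011]
[-2.86, -0.31, 0.82, -0.0, 0.21, -0.03] [ 0.72  0.95  2.58  4.34  1.5  -1.2 ] 0.0 [0.02  0.006]
[-2.96, -0.31, 0.84, -0.0, 0.21, -0.03] [ 0.72  0.96  2.58  4.34  1.5  -1.19] 0.0 [0.02  0.002]
[-3.03, -0.3, 0.86, -0.0, 0.21, -0.03] [ 0.72  0.97  2.58  4.34  1.5  -1.18] 0.0 [ 0.02  -0.001]
```

Request:
{"method": "send_rows", "body": {"series": [[[0,-0.7,-0.15,0.23,0,0.11,-0.03],[0,-1.41,-0.31,0.45,0,0.21,-0.03],[0,-1.7,-0.31,0.52,0,0.21,-0.03],[0,-2.01,-0.31,0.6,0,0.21,-0.03],[0,-2.25,-0.31,0.66,0,0.21,-0.03],[0,-2.5,-0.31,0.73,0,0.21,-0.03],[0,-2.62,-0.31,0.76,0,0.21,-0.03],[0,-2.74,-0.31,0.79,0,0.21,-0.03],[0,-2.8,-0.31,0.8,0,0.21,-0.03],[0,-2.8,-0.31,0.8,0,0.21,-0.03]]]}}

```text
time: 20.9
eef_pos: [0.508, 0.0396, 0.039]
orientation: [0.163, 0.75, -0.201, 0.609]
ft_force: [0.6, -0.3, -1.5]
finger_gap: 0.0527
```

Run:
```python
from kin import *
s,p,r=st();print(p,s['joints'].round(3),s['ft_force'].round(1),s['finger_gap'], r.as_matrix()[:,2])
d=cam('scene');cv2.imwrite('pics/s10c.png',cv2.resize(d['pixels'][60:260,170:390,::-1],None,fx=3,fy=3,interpolation=2))
for z in (.042,.039,.036,.034,.032,.03):print(tgt(*pose([.49,.05,z],-30,12,1)).tolist())
```

```text
[0.50802805 0.03959209 0.03903238] [ 0.725  0.945  2.581  4.338  1.496 -1.205] [ 0.6 -0.3 -1.5] 0.05272901508462362 [ 0.84756647 -0.48895101 -0.20629585]
[-0.04, -0.0, 0.0, -0.0, -0.01, -0.01]
[-0.11, -0.0, 0.02, -0.0, -0.01, -0.01]
[-0.19, -0.0, 0.03, -0.0, -0.01, -0.01]
[-0.23, -0.0, 0.04, -0.0, -0.01, -0.01]
[-0.28, -0.0, 0.05, -0.0, -0.01, -0.01]
[-0.33, -0.0, 0.06, -0.0, -0.01, -0.01]
```

View pics/s10c.png

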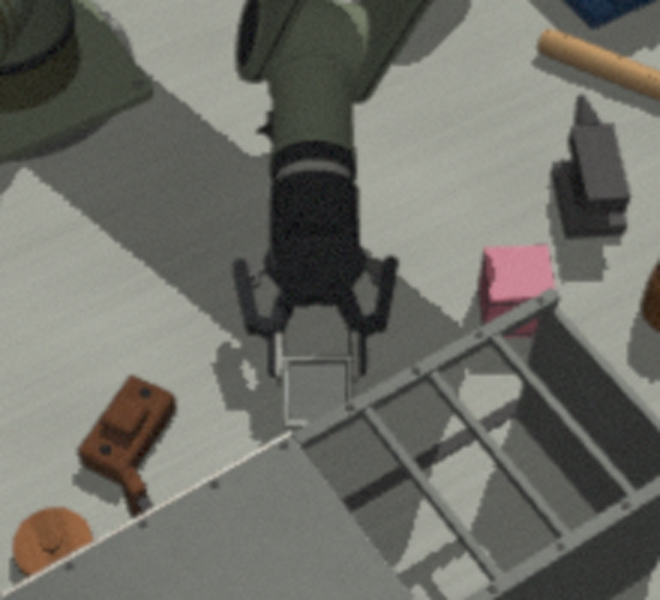

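Request:
{"method": "send_rows", "body": {"series": [[[0,-0.05,0,0,0,0,0],[0,-0.1,0,0.02,0,0,0],[0,-0.12,0,0.02,0,0,0],[0,-0.14,0,0.02,0,0,0],[0,-0.16,0,0.03,0,0,0],[0,-0.17,0,0.03,0,0,0],[0,-0.18,0,0.03,0,0,0],[0,-0.19,0,0.03,0,0,0],[0,-0.19,0,0.03,0,0,0],[0,-0.19,0,0.03,0,0,0]]]}}

```text
time: 22.2
eef_pos: [0.5077, 0.0397, 0.0317]
orientation: [0.163, 0.75, -0.201, 0.609]
ft_force: [0.2, -0.6, 1.1]
finger_gap: 0.0528
```

Run:
```python
from kin import *
s,p,r=st();print(p,s['ft_force'].round(1),s['torque'].round(2),s['finger_gap'], r.as_matrix()[:,2])
```

```text
[0.50771402 0.03972183 0.03169837] [ 0.2 -0.6  1.1] [ 0.12  0.26 -0.02] 0.05282833135710674 [ 0.84766875 -0.48908361 -0.20555998]
```

Request:
{"method": "send_rows", "body": {"series": [[[0.68,0,0,0,0,0,0],[0.68,0,0,0,0,0,0],[0.68,0,0,0,0,0,0],[0.68,0,0,0,0,0,0],[0.68,0,0,0,0,0,0],[0.68,0,0,0,0,0,0],[0.68,0,0,0,0,0,0],[0.8,0,0,0,0,0,0],[0.8,0,0,0,0,0,0],[0.8,0,0,0,0,0,0]]]}}

```text
time: 23.45
eef_pos: [0.5077, 0.0397, 0.0313]
orientation: [0.163, 0.75, -0.201, 0.609]
ft_force: [-0.1, -0.3, 0.2]
finger_gap: 0.0682
```

Run:
```python
from kin import *
s,p,r=st();print(p,s['ft_force'].round(1),s['finger_gap'])
d=cam('scene');cv2.imwrite('pics/s11c.png',cv2.resize(d['pixels'][110:220,220:340,::-1],None,fx=5,fy=5,interpolation=2));d=cam('wrist');save(d,'w11.png')
```

```text
[0.50767309 0.03973724 0.03131883] [-0.1 -0.3  0.2] 0.06823317407660055
```

View pics/s11c.png

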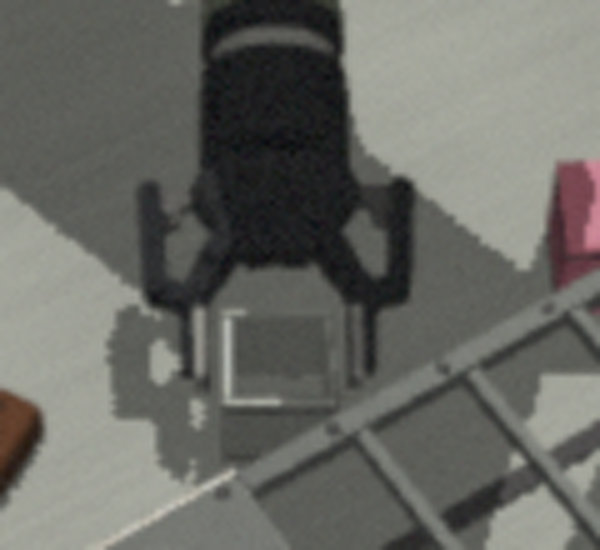

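View pics/w11.png

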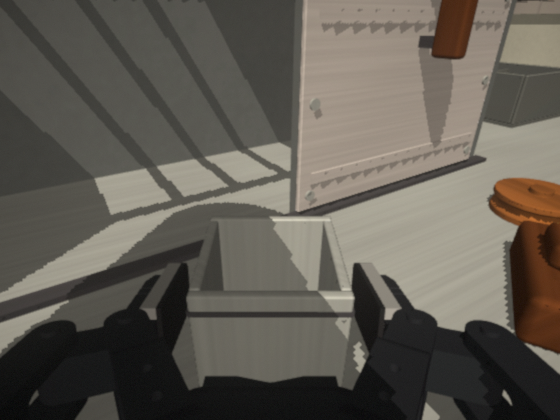

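Request:
{"method": "send_rows", "body": {"series": [[[1,0,0,0,0,0,0],[1,0,0,0,0,0,0],[1,0,0,0,0,0,0],[1,0.3,0,-0.06,0,0,0],[1,0.7,0,-0.15,0,0,0],[1,1.2,0,-0.25,0,0,0],[1,1.8,0,-0.38,0,0,0],[1,2.5,0,-0.53,0,0,0],[1,3.2,0,-0.67,0,0,0],[1,3.7,0,-0.8,0,0,0]]]}}

```text
time: 24.8
eef_pos: [0.5066, 0.0396, 0.184]
orientation: [0.162, 0.75, -0.202, 0.609]
ft_force: [-0.3, -0.2, -0.5]
finger_gap: 0.0854
```

Run:
```python
from kin import *
s,p,r=st();print(s['time'],p,s['joints'].round(3),s['ft_force'].round(1))
d=cam('top');save(d,'t12.png');P=pts(d);np.savez('t12.npz',**{k:d[k] for k in ['pixels','z_map','R','t','f','cx','cy']})
d=cam('scene');save(d,'s12.png');np.savez('s12.npz',**{k:d[k] for k in ['pixels','z_map','R','t','f','cx','cy']})
A=s['joints']
g=np.array([.467,-.30,.30])
for yaw in (-40,0,40,90):
    T,e=ik(g,tilt(yaw,90),[-.5,.2,1.6,0,1.3,0]); print(yaw,T.round(2),e)
T,e=ik(g,tilt(0,90),[-.5,.2,1.6,0,1.3,0])
K=[A+(T-A)*t for t in np.linspace(0,1,31)[1:]]
for a,b in zip([A]+K[:-1],K): print(np.degrees((fkR(a).inv()*fkR(b)).magnitude()).round(1),fkp(b,X).round(2).tolist(),fkR(b).as_matrix()[:,2].round(1).tolist())
```

```text
24.8 [0.50658507 0.03958994 0.1839859 ] [ 0.729  0.459  2.534  4.427  1.319 -1.715] [-0.3 -0.2 -0.5]
-40 [-0.59  0.24  1.44  0.    1.46  1.68] 2.326600662321935e-10
0 [-0.59  0.24  1.44  0.    1.46  0.98] 1.3381317197166544e-10
40 [-0.59  0.24  1.44 -0.    1.46  0.28] 1.3628664499377333e-09
90 [-0.59  0.24  1.44  0.    1.46 -0.59] 5.551115123125783e-16
8.7 [0.55, 0.07, 0.2] [0.9, -0.4, -0.2]
8.6 [0.58, 0.1, 0.22] [0.9, -0.3, -0.1]
8.5 [0.61, 0.13, 0.25] [1.0, -0.2, -0.0]
8.3 [0.64, 0.16, 0.28] [1.0, -0.1, 0.0]
8.1 [0.66, 0.18, 0.31] [1.0, -0.0, 0.1]
7.8 [0.68, 0.21, 0.34] [1.0, 0.1, 0.2]
7.6 [0.69, 0.23, 0.37] [1.0, 0.2, 0.2]
7.3 [0.69, 0.25, 0.4] [0.9, 0.3, 0.3]
7.0 [0.7, 0.27, 0.43] [0.9, 0.3, 0.3]
6.8 [0.69, 0.28, 0.45] [0.8, 0.4, 0.4]
6.6 [0.69, 0.3, 0.47] [0.8, 0.5, 0.4]
6.4 [0.68, 0.31, 0.48] [0.7, 0.6, 0.4]
6.2 [0.67, 0.32, 0.49] [0.6, 0.7, 0.4]
6.1 [0.66, 0.33, 0.49] [0.6, 0.8, 0.3]
6.1 [0.65, 0.33, 0.49] [0.5, 0.8, 0.3]
6.1 [0.64, 0.32, 0.48] [0.4, 0.9, 0.2]
6.3 [0.63, 0.32, 0.47] [0.4, 0.9, 0.2]
6.5 [0.62, 0.3, 0.45] [0.3, 0.9, 0.1]
6.7 [0.61, 0.29, 0.43] [0.3, 1.0, -0.0]
7.1 [0.6, 0.26, 0.41] [0.2, 1.0, -0.2]
7.4 [0.6, 0.23, 0.38] [0.2, 0.9, -0.3]
7.8 [0.59, 0.19, 0.36] [0.2, 0.9, -0.4]
8.2 [0.58, 0.15, 0.34] [0.2, 0.8, -0.5]
8.6 [0.57, 0.09, 0.31] [0.2, 0.8, -0.6]
9.0 [0.56, 0.04, 0.3] [0.1, 0.7, -0.7]
9.4 [0.55, -0.02, 0.28] [0.1, 0.5, -0.8]
9.8 [0.54, -0.09, 0.28] [0.1, 0.4, -0.9]
10.2 [0.52, -0.16, 0.28] [0.1, 0.3, -1.0]
10.5 [0.5, -0.23, 0.28] [0.0, 0.1, -1.0]
10.9 [0.47, -0.3, 0.3] [0.0, -0.0, -1.0]
```

View pics/t12.png

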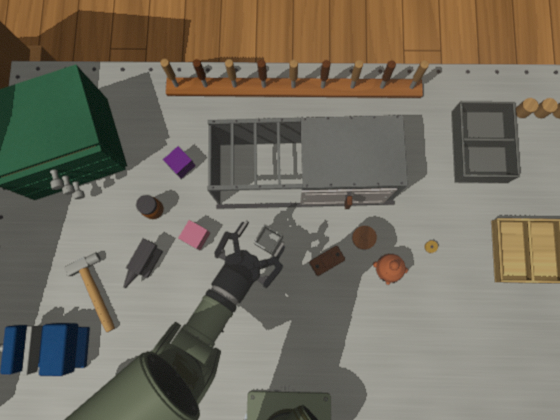

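View pics/s12.png

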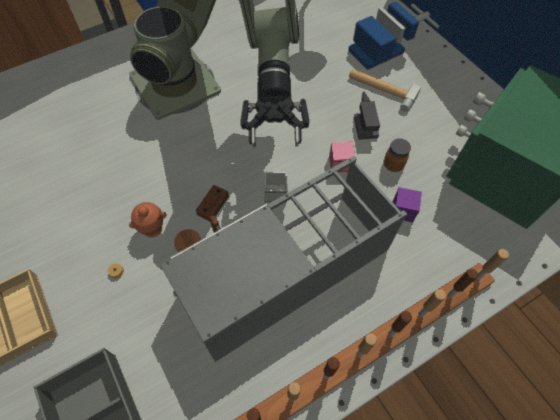

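Run:
```python
from kin import *
s,p,r=st();A=s['joints']
T,e=ik(np.array([.467,-.30,.30]),tilt(0,90),[-.5,.2,1.6,0,1.3,0])
t=np.linspace(0,1,31)[1:]; bump=-.14*np.clip(t/.17,0,1)*np.clip((1-t)/.4,0,1)
K=np.array([A+(T-A)*u for u in t]);K[:,1]+=bump;np.save('K3.npy',K);rows(K[:10])
```

```text
[0.83, -1.1, 0.27, 0.65, 0.28, 0.72] [0.544 0.069 0.215]
[1.85, -2.1, 0.42, 1.3, 0.57, 1.4] [0.576 0.096 0.254]
[3.0, -2.99, 0.43, 1.98, 0.86, 2.04] [0.602 0.122 0.299]
[4.23, -3.74, 0.29, 2.68, 1.16, 2.61] [0.621 0.145 0.349]
[5.5, -4.36, 0.01, 3.4, 1.45, 3.11] [0.633 0.167 0.401]
[6.39, -5.0, -0.22, 4.1, 1.62, 3.44] [0.644 0.19  0.438]
[7.18, -5.57, -0.52, 4.81, 1.74, 3.68] [0.65  0.212 0.471]
[7.89, -6.05, -0.89, 5.52, 1.81, 3.84] [0.653 0.233 0.502]
[8.49, -6.45, -1.3, 6.23, 1.83, 3.93] [0.651 0.252 0.529]
[8.98, -6.77, -1.75, 6.93, 1.79, 3.92] [0.646 0.27  0.552]
```

Request:
{"method": "send_rows", "body": {"series": [[[1,0.83,-1.1,0.27,0.65,0.28,0.72],[1,1.85,-2.1,0.42,1.3,0.57,1.4],[1,3.0,-2.99,0.43,1.98,0.86,2.04],[1,4.23,-3.74,0.29,2.68,1.16,2.61],[1,5.5,-4.36,0.01,3.4,1.45,3.11],[1,6.39,-5.0,-0.22,4.1,1.62,3.44],[1,7.18,-5.57,-0.52,4.81,1.74,3.68],[1,7.89,-6.05,-0.89,5.52,1.81,3.84],[1,8.49,-6.45,-1.3,6.23,1.83,3.93],[1,8.98,-6.77,-1.75,6.93,1.79,3.92]]]}}

```text
time: 26.15
eef_pos: [0.6476, 0.2723, 0.547]
orientation: [-0.457, 0.509, -0.026, 0.729]
ft_force: [0.1, -0.4, -0.0]
finger_gap: 0.0854
```

Run:
```python
from kin import *
s,p,r=st();K=np.load('K3.npy');print(p,s['joints'].round(2),K[9].round(2))
rows(K[10:20])
```

```text
[0.6475918  0.27227049 0.54696271] [ 0.29  0.26  2.17  2.94  1.37 -0.81] [ 0.29  0.25  2.17  2.95  1.37 -0.82]
[0.19, -0.64, 0.23, 0.58, -0.22, 0.14] [0.638 0.286 0.57 ]
[0.18, -1.15, 0.34, 1.11, -0.58, 0.25] [0.628 0.3   0.582]
[0.11, -1.56, 0.32, 1.57, -1.0, 0.33] [0.617 0.311 0.588]
[-0.01, -1.85, 0.19, 1.95, -1.5, 0.38] [0.606 0.319 0.587]
[-0.18, -2.01, -0.05, 2.24, -2.05, 0.39] [0.595 0.323 0.581]
[-0.37, -2.02, -0.38, 2.44, -2.66, 0.38] [0.585 0.323 0.57 ]
[-0.56, -1.88, -0.79, 2.54, -3.31, 0.34] [0.577 0.318 0.553]
[-0.74, -1.58, -1.29, 2.52, -3.99, 0.28] [0.57  0.307 0.533]
[-0.97, -0.97, -1.86, 2.35, -4.71, 0.25] [0.568 0.29  0.503]
[-1.12, -0.24, -2.51, 2.08, -5.43, 0.22] [0.568 0.266 0.471]
```

Request:
{"method": "send_rows", "body": {"series": [[[1,0.19,-0.64,0.23,0.58,-0.22,0.14],[1,0.18,-1.15,0.34,1.11,-0.58,0.25],[1,0.11,-1.56,0.32,1.57,-1.0,0.33],[1,-0.01,-1.85,0.19,1.95,-1.5,0.38],[1,-0.18,-2.01,-0.05,2.24,-2.05,0.39],[1,-0.37,-2.02,-0.38,2.44,-2.66,0.38],[1,-0.56,-1.88,-0.79,2.54,-3.31,0.34],[1,-0.74,-1.58,-1.29,2.52,-3.99,0.28],[1,-0.97,-0.97,-1.86,2.35,-4.71,0.25],[1,-1.12,-0.24,-2.51,2.08,-5.43,0.22]]]}}

```text
time: 27.4
eef_pos: [0.5672, 0.2646, 0.4699]
orientation: [-0.512, 0.698, 0.3, 0.401]
ft_force: [-0.5, -0.2, 1.0]
finger_gap: 0.085
```

Run:
```python
from kin import *
s,p,r=st();K=np.load('K3.npy');print(p,s['joints'].round(2),K[19].round(2))
rows(K[20:])
```

```text
[0.56717046 0.26464884 0.46993286] [-0.16  0.2   1.81  1.47  1.41  0.08] [-0.15  0.2   1.8   1.48  1.41  0.08]
[-0.68, 0.59, -0.59, -0.3, -0.67, 0.24] [0.567 0.235 0.439]
[-1.38, 1.23, -1.39, -0.7, -1.33, 0.53] [0.566 0.196 0.407]
[-2.07, 1.89, -2.37, -1.19, -1.95, 0.86] [0.565 0.151 0.377]
[-2.71, 2.52, -3.53, -1.76, -2.55, 1.22] [0.561 0.099 0.35 ]
[-3.3, 3.1, -4.86, -2.4, -3.1, 1.61] [0.555 0.041 0.327]
[-3.82, 3.6, -6.35, -3.11, -3.61, 2.02] [ 0.546 -0.022  0.308]
[-4.26, 3.97, -7.98, -3.88, -4.07, 2.46] [ 0.533 -0.088  0.296]
[-4.62, 4.2, -9.73, -4.71, -4.47, 2.91] [ 0.516 -0.158  0.29 ]
[-4.88, 4.26, -11.57, -5.6, -4.83, 3.37] [ 0.494 -0.229  0.291]
[-5.04, 4.12, -13.46, -6.54, -5.12, 3.83] [ 0.467 -0.3    0.3  ]
```

Request:
{"method": "send_rows", "body": {"series": [[[1,-0.68,0.59,-0.59,-0.3,-0.67,0.24],[1,-1.38,1.23,-1.39,-0.7,-1.33,0.53],[1,-2.07,1.89,-2.37,-1.19,-1.95,0.86],[1,-2.71,2.52,-3.53,-1.76,-2.55,1.22],[1,-3.3,3.1,-4.86,-2.4,-3.1,1.61],[1,-3.82,3.6,-6.35,-3.11,-3.61,2.02],[1,-4.26,3.97,-7.98,-3.88,-4.07,2.46],[1,-4.62,4.2,-9.5,-4.71,-4.47,2.91],[1,-4.88,4.26,-11.0,-5.6,-4.83,3.37],[1,-5.0,4.2,-12.4,-6.54,-5.12,3.83]]]}}

```text
time: 28.65
eef_pos: [0.4819, -0.2577, 0.2917]
orientation: [-0.001, 1.0, -0.003, 0.001]
ft_force: [0.6, 0.6, -0.2]
finger_gap: 0.0854
```

Run:
```python
from kin import *
s,p,r=st();print(s['time'],p,s['joints'].round(2),r.as_matrix()[:,2].round(2))
d=cam('scene');save(d,'s13.png')
P=pts(d);hsv=cv2.cvtColor(d['pixels'],cv2.COLOR_RGB2HSV)
sub=P[255:285,100:132];q=sub[(sub[...,2]>.009)&(sub[...,2]<.02)];print('pulley',len(q),cv2.minEnclosingCircle((q[:,:2]*1000).astype(np.float32)),q.mean(0))
m=(P[...,2]>.05)&(P[...,2]<.066)&(P[...,0]>.42)&(P[...,0]<.56)&(P[...,1]>-.02)&(P[...,1]<.13);q=P[m];print('potrim',len(q),cv2.minAreaRect((q[:,:2]*1000).astype(np.float32)))
d=cam('top');save(d,'t13.png');P=pts(d)
m=(P[...,2]>.05)&(P[...,2]<.066)&(P[...,0]>.42)&(P[...,0]<.56)&(P[...,1]>-.02)&(P[...,1]<.13);q=P[m];print('potrim',len(q),cv2.minAreaRect((q[:,:2]*1000).astype(np.float32)) if len(q) else '')
cv2.imwrite('pics/c13.png',np.hstack([cv2.resize(d['pixels'][215:275,235:305,::-1],(700//2,300),interpolation=2),cv2.resize(d['pixels'][215:275,385:455,::-1],(350,300),interpolation=2)]))
```

```text
28.65 [ 0.48187911 -0.25767592  0.29172915] [-0.51  0.23  1.47  0.    1.44  1.06] [ 0.  0. -1.]
pulley 152 ((468.2175598144531, -359.46441650390625), 17.199838638305664) [ 0.46780072 -0.36011409  0.01454493]
potrim 204 ((476.14404296875, 56.546875), (53.37221908569336, 58.53244400024414), 58.388206481933594)
potrim 151 ((474.6162109375, 59.000762939453125), (54.553226470947266, 54.645633697509766), 60.30315017700195)
```

View pics/s13.png

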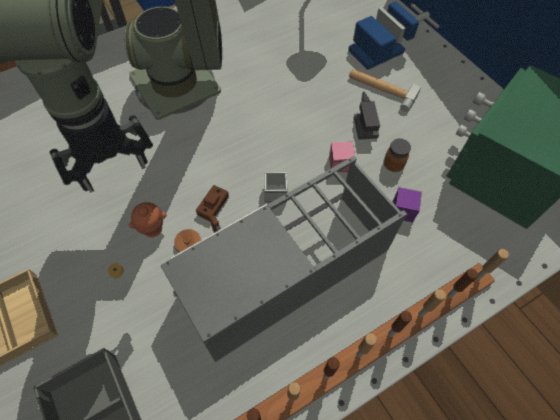

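View pics/c13.png

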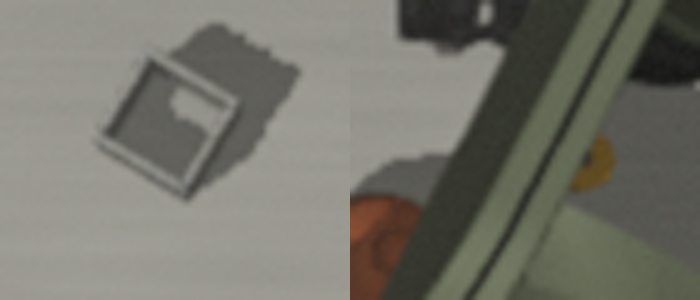

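Run:
```python
from loc import *
q=sel(np.vstack([PT,PS]),(.36,.48),(-.34,-.19),(.035,.13));print('head',rect(q),q[:,2].max())
from kin import *
s,p,r=st()
for yaw in (-60,-90,90,60):
    T,e=ik(np.array([.468,-.3595,.004]),tilt(yaw,90),[-.6,.5,1.8,0,1,0]);print(yaw,T.round(2),e.round(4),tgt([.468,-.3595,.1],tilt(yaw,90)).tolist())
```

```text
head (array([ 408.3, -244.8]), 73.2, 74.3, 30.2) 0.11035939793390988
-60 [-0.67  0.53  1.78  0.    0.82  1.94] 0.0 [-0.37, 2.54, 4.81, -0.02, -0.02, 5.97]
-90 [-0.67  0.53  1.78  0.    0.82  2.47] 0.0 [-0.37, 2.54, 4.81, -0.03, -0.01, 8.97]
90 [-0.67  0.53  1.78  0.    0.82 -0.67] 0.0 [-0.37, 2.54, 4.81, 0.01, -0.03, -9.03]
60 [-0.67  0.53  1.78 -0.    0.82 -0.15] 0.0 [-0.37, 2.54, 4.81, 0.01, -0.03, -6.03]
```

Request:
{"method": "send_rows", "body": {"series": [[[0.8,-0.1,0.8,0.5,0,0,1],[0.8,-0.2,1.6,1,0,0,2],[0.8,-0.37,2.54,1.5,0,0,3],[0.8,-0.37,2.54,2,0,0,4],[0.8,-0.37,2.54,3,0,0,5],[0.8,-0.37,2.54,4,0,0,5.97],[0.8,-0.37,2.54,4.81,0,0,5.97],[0.8,-0.37,2.54,4.81,0,0,5.97],[0.8,-0.37,2.54,4.81,0,0,5.97],[0.8,-0.37,2.54,4.81,0,0,5.97]]]}}

```text
time: 30.0
eef_pos: [0.4708, -0.3573, 0.1023]
orientation: [-0.004, 0.867, -0.498, 0.004]
ft_force: [0.1, -0.5, 0.7]
finger_gap: 0.0681
```

Run:
```python
from kin import *
s,p,r=st();print(s['time'],p,s['ft_force'])
d=cam('wrist');save(d,'w14.png');P=pts(d);hsv=cv2.cvtColor(d['pixels'],cv2.COLOR_RGB2HSV)
m=((P[...,2]>.006)&(P[...,2]<.02)&(np.hypot(P[...,0]-.468,P[...,1]+.36)<.03));q=P[m];print(len(q),q.mean(0),cv2.minEnclosingCircle((q[:,:2]*1000).astype(np.float32)),q[:,2].max())
c=cv2.minEnclosingCircle((q[:,:2]*1000).astype(np.float32))[0]
print(tgt([.468,-.3595,.003],tilt(-60,90)).tolist(),tgt([c[0]/1000,c[1]/1000,.003],tilt(-60,90)).tolist())
```

```text
30.0 [ 0.47075927 -0.35727749  0.10234652] [ 0.05144257 -0.51168642  0.65686161]
1370 [ 0.46765856 -0.36199663  0.01375591] ((467.54595947265625, -361.5627746582031), 16.001144409179688) 0.016030679110150468
[0.01, 0.11, 2.48, -0.06, -0.02, 0.02] [0.04, 0.15, 2.48, -0.06, -0.02, 0.02]
```

View pics/w14.png

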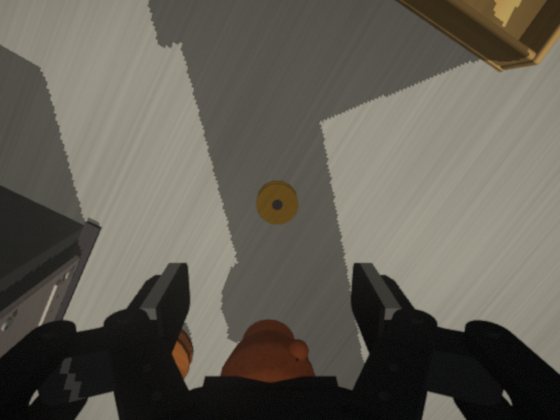

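The brass wheel is at (277,203), 32 mm across (the big wooden wheel is elsewhere); the fingers go down onto it.

Request:
{"method": "send_rows", "body": {"series": [[[0.8,0.03,0.14,0.6,0,0,0],[0.8,0.03,0.14,1.2,0,0,0],[0.8,0.03,0.14,1.8,0,0,0],[0.8,0.03,0.14,2.3,0,0,0],[0.8,0.03,0.14,2.55,0,0,0],[0.3,0.03,0.14,2.55,0,0,0],[0.3,0.03,0.14,2.55,0,0,0],[0.3,0.03,0.14,2.55,0,0,0],[0.3,0.03,0.14,2.55,0,0,0],[0.3,0.03,0.14,2.55,0,0,0]]]}}

```text
time: 31.3
eef_pos: [0.4666, -0.3603, -0.0009]
orientation: [-0.004, 0.867, -0.498, 0.003]
ft_force: [0.1, -0.7, -0.4]
finger_gap: 0.0253
```

Run:
```python
from kin import *
s,p,r=st();print(s['time'],p,s['ft_force'],s['finger_gap']);d=cam('wrist');save(d,'w15.png')
```

```text
31.3 [ 0.46661899 -0.36034051 -0.00088979] [ 0.06693898 -0.68125351 -0.39940327] 0.025260955825062114
```

View pics/w15.png

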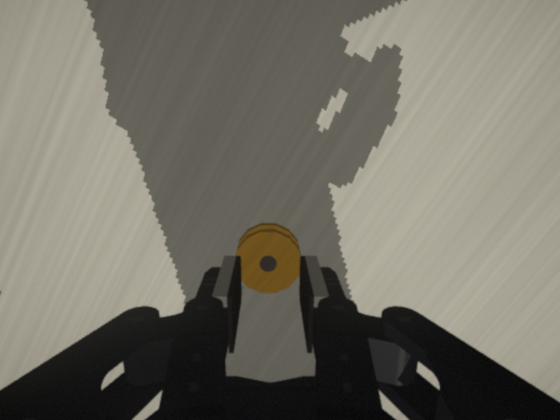

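Run:
```python
from kin import *
s,p,r=st()
d=cam('wrist');P=pts(d);hsv=cv2.cvtColor(d['pixels'],cv2.COLOR_RGB2HSV)
m=(hsv[...,1]>130)&(hsv[...,0]<28)&(hsv[...,2]>90);m[:210]=0;m[300:]=0
q=P[m];q=q[(q[:,2]>.008)&(q[:,2]<.03)];print(len(q),cv2.minEnclosingCircle((q[:,:2]*1000).astype(np.float32)),np.median(q[:,2]),q[:,2].max())
t=r.inv().apply(q-p);print('in tool',t.min(0).round(4),t.max(0).round(4)); print(proj(d,p),proj(d,p+[0,0,.014]))
```

```text
2777 ((467.724853515625, -361.7420349121094), 15.77292537689209) 0.01376367543715221 0.015794434139813098
in tool [-0.0138 -0.0153 -0.0168] [ 0.0173  0.0141 -0.0112]
(np.float64(268.77557922810524), np.float64(253.884301862965)) (np.float64(268.36506557788726), np.float64(265.6856906231633))
```

Request:
{"method": "send_rows", "body": {"series": [[[0,0,0,0,0,0,0],[0,0,0,0,0,0,0],[0,0,0,0,0,0,0],[0,0,0,0,0,0,0],[0,0,0,-0.3,0,0,0],[0,0,0,-0.8,0,0,0],[0,0,0,-1.5,0,0,0],[0,0,0,-2.5,0,0,0],[0,0,0,-3,0,0,0],[0,0,0,-3,0,0,0]]]}}

```text
time: 32.65
eef_pos: [0.4665, -0.3615, 0.1214]
orientation: [-0.003, 0.867, -0.498, 0.005]
ft_force: [-0.0, 0.6, -0.1]
finger_gap: 0.0001
```

Run:
```python
from kin import *
s,p,r=st();print(s['time'],p,s['ft_force'],s['finger_gap']);d=cam('wrist');save(d,'w16.png')
```

```text
32.65 [ 0.4665451  -0.36153883  0.12137518] [-0.04542172  0.64416637 -0.10271293] 6.999560440060958e-05
```

View pics/w16.png

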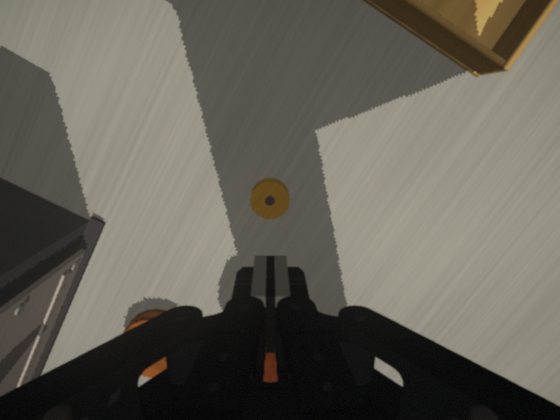

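Run:
```python
from kin import *
s,p,r=st();d=cam('wrist');P=pts(d);T=r.inv().apply((P-p).reshape(-1,3)).reshape(P.shape)
for v in (257,262,268,275,285,300,330): print(v,[T[v,u].round(4).tolist() for u in (262,278)])
np.save('w16T.npy',T)
m=((P[...,2]>.006)&(P[...,2]<.02)&(np.hypot(P[...,0]-.468,P[...,1]+.36)<.03));q=P[m];print(len(q),cv2.minEnclosingCircle((q[:,:2]*1000).astype(np.float32)),q[:,2].max(),np.median(q[:,2]))
```

```text
257 [[0.0115, -0.0027, -0.0299], [0.0118, 0.004, -0.0306]]
262 [[0.012, -0.0026, -0.036], [0.0115, 0.0039, -0.035]]
268 [[0.0116, -0.0024, -0.0408], [0.0117, 0.0038, -0.041]]
275 [[0.0115, -0.0023, -0.0466], [0.0117, 0.0037, -0.047]]
285 [[0.0109, -0.0022, -0.0532], [0.0115, 0.0035, -0.0542]]
300 [[0.0108, -0.0019, -0.0632], [0.0106, 0.0033, -0.0629]]
330 [[0.0086, -0.0016, -0.0765], [0.0058, 0.0032, -0.0724]]
1208 ((467.4409484863281, -361.6659851074219), 16.015718460083008) 0.01689247135096709 0.013746426192416516
```

Request:
{"method": "send_rows", "body": {"series": [[[0.5,0,0,0.5,0,0,0],[0.5,0,0,1,0,0,0],[0.5,0,0,1,0,0,0],[0.5,0,0,1,0,0,0],[0.5,0,0,1,0,0,0],[0.5,0,0,1,0,0,0],[0.5,0,0,1,0,0,0],[0.5,0,0,1,0,0,0],[0.5,0,0,1,0,0,0],[0.5,0,0,1,0,0,0]]]}}

```text
time: 34.0
eef_pos: [0.4659, -0.3606, 0.0789]
orientation: [-0.004, 0.867, -0.498, 0.003]
ft_force: [-0.0, -0.1, -1.2]
finger_gap: 0.0426
```

Run:
```python
from kin import *
s,p,r=st();print(p,s['finger_gap']);d=cam('wrist');save(d,'w17.png');P=pts(d);T=r.inv().apply((P-p).reshape(-1,3)).reshape(P.shape)
z=T[...,2]; m=(z<-.005)&(z>-.06)&(d['z_map']>0)&(np.abs(T[...,1])<.05)
v,u=np.where(m);print(len(v),v.min(),u.min(),u.max()); q=T[m];print('front-most',np.sort(q[:,2])[-60::10],q[np.argsort(q[:,2])[-5:]].round(4))
print(np.histogram(z[(z>-.08)],bins=np.arange(-.08,.09,.01)))
for vv in range(248,275,4): print(vv,[T[vv,uu].round(3).tolist() for uu in (220,228,236,300,306,312)])
```

```text
[ 0.46586023 -0.36055938  0.07888941] 0.04262695822235795
3522 258 170 371
front-most [-0.02920014 -0.02877162 -0.02857115 -0.02818139 -0.02796756 -0.02717604] [[ 0.0031  0.0223 -0.027 ]
 [ 0.0007  0.0224 -0.027 ]
 [-0.007   0.0223 -0.027 ]
 [-0.0066 -0.0205 -0.0269]
 [ 0.0037  0.0224 -0.0261]]
(array([  4098,   1781,   1382,   1213,    842,     85,      0,      0,
            0,    179,   1500,   2511,   3033,   2376,   4920, 137859]), array([-8.00000000e-02, -7.00000000e-02, -6.00000000e-02, -5.00000000e-02,
       -4.00000000e-02, -3.00000000e-02, -2.00000000e-02, -1.00000000e-02,
       -4.16333634e-17,  1.00000000e-02,  2.00000000e-02,  3.00000000e-02,
        4.00000000e-02,  5.00000000e-02,  6.00000000e-02,  7.00000000e-02,
        8.00000000e-02]))
248 [[-0.029, -0.037, 0.079], [-0.029, -0.031, 0.079], [-0.029, -0.025, 0.079], [-0.03, 0.023, 0.08], [-0.029, 0.027, 0.078], [-0.029, 0.032, 0.079]]
252 [[-0.033, -0.037, 0.079], [-0.032, -0.031, 0.079], [-0.033, -0.025, 0.08], [-0.033, 0.023, 0.079], [-0.032, 0.027, 0.079], [-0.032, 0.032, 0.079]]
256 [[-0.036, -0.037, 0.08], [-0.036, -0.031, 0.079], [-0.036, -0.025, 0.079], [-0.035, 0.023, 0.079], [-0.036, 0.028, 0.079], [-0.036, 0.032, 0.08]]
260 [[0.01, -0.02, -0.029], [-0.039, -0.031, 0.079], [-0.039, -0.025, 0.079], [-0.039, 0.023, 0.079], [-0.039, 0.028, 0.08], [-0.039, 0.032, 0.079]]
264 [[0.008, -0.02, -0.03], [-0.042, -0.031, 0.079], [-0.042, -0.025, 0.079], [-0.042, 0.023, 0.079], [-0.042, 0.028, 0.079], [-0.042, 0.032, 0.079]]
268 [[0.007, -0.02, -0.031], [-0.046, -0.031, 0.079], [-0.045, -0.025, 0.077], [-0.046, 0.023, 0.079], [-0.045, 0.028, 0.079], [-0.045, 0.032, 0.078]]
272 [[0.005, -0.02, -0.03], [-0.049, -0.031, 0.079], [-0.049, -0.025, 0.079], [-0.049, 0.023, 0.078], [-0.048, 0.028, 0.078], [-0.049, 0.032, 0.079]]
```

View pics/w17.png

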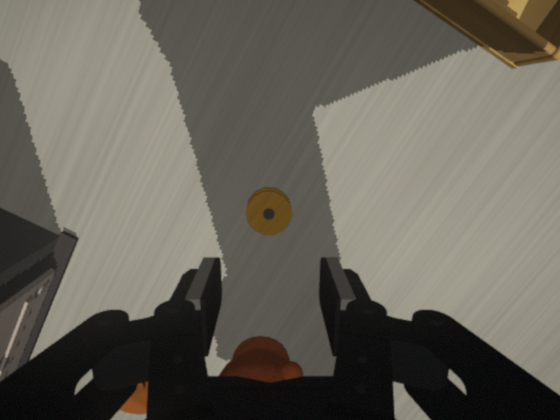

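Run:
```python
from kin import *
print(tgt([.4675,-.3616,-.012],tilt(-60,90)).tolist())
```

```text
[0.04, -0.0, 2.27, -0.05, -0.01, 0.02]
```

Request:
{"method": "send_rows", "body": {"series": [[[0.55,0.04,0,0.6,0,0,0],[0.55,0.04,0,1.1,0,0,0],[0.55,0.04,0,1.6,0,0,0],[0.55,0.04,0,1.9,0,0,0],[0.55,0.04,0,2.0,0,0,0],[0.55,0.04,0,2.1,0,0,0],[0.55,0.04,0,2.17,0,0,0],[0.55,0.04,0,2.23,0,0,0],[0.55,0.04,0,2.27,0,0,0],[0.55,0.04,0,2.27,0,0,0]]]}}

```text
time: 35.3
eef_pos: [0.4674, -0.3616, -0.0119]
orientation: [-0.004, 0.867, -0.498, 0.003]
ft_force: [-0.6, 0.2, -0.2]
finger_gap: 0.0472
```

Run:
```python
from kin import *
s,p,r=st();print(p,s['ft_force'].round(1),s['finger_gap']);d=cam('wrist');save(d,'w18.png');P=pts(d);T=r.inv().apply((P-p).reshape(-1,3)).reshape(P.shape)
for vv in (258,262,266): print([P[vv,u].round(3).tolist() for u in (205,212,325,330,335)])
m=(P[...,2]>.008)&(P[...,2]<.02)&(np.hypot(P[...,0]-.468,P[...,1]+.36)<.016);t=T[m];print('wheel tool',t.min(0).round(3),t.max(0).round(3))
```

```text
[ 0.46740463 -0.36158653 -0.01194398] [-0.6  0.2 -0.2] 0.04723687483880937
[[0.496, -0.358, 0.019], [0.493, -0.36, 0.019], [0.446, -0.378, -0.001], [0.451, -0.385, 0.02], [0.449, -0.385, 0.019]]
[[0.495, -0.359, 0.023], [0.493, -0.36, 0.024], [0.444, -0.376, -0.001], [0.451, -0.384, 0.023], [0.45, -0.386, 0.024]]
[[0.494, -0.359, 0.027], [0.492, -0.359, 0.025], [0.443, -0.374, -0.001], [0.452, -0.384, 0.027], [0.45, -0.385, 0.027]]
wheel tool [-0.016 -0.016 -0.028] [ 0.015  0.014 -0.021]
```

View pics/w18.png

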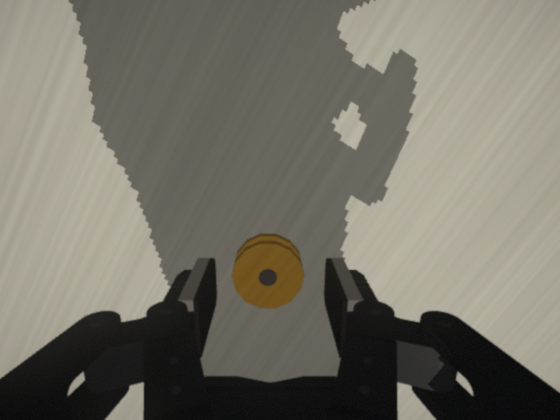

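The reported TCP lies about 29 mm beyond the visible fingertips (depth and lack of contact agree), so I go another 13 mm.

Request:
{"method": "send_rows", "body": {"series": [[[0.55,0,0,0.08,0,0,0],[0.55,0,0,0.16,0,0,0],[0.55,0,0,0.22,0,0,0],[0.55,0,0,0.28,0,0,0],[0.55,0,0,0.31,0,0,0],[0,0,0,0.31,0,0,0],[0,0,0,0.31,0,0,0],[0,0,0,0.31,0,0,0],[0,0,0,0.31,0,0,0],[0,0,0,0.31,0,0,0]]]}}

```text
time: 36.6
eef_pos: [0.4677, -0.3617, -0.0241]
orientation: [-0.004, 0.867, -0.498, 0.003]
ft_force: [0.2, 1.0, 5.1]
finger_gap: 0.0286
```

Run:
```python
from kin import *
s,p,r=st();print(p,s['ft_force'].round(1),s['finger_gap'])
```

```text
[ 0.46766362 -0.36168824 -0.02406777] [0.2 1.  5.1] 0.028605609320549372
```

Request:
{"method": "send_rows", "body": {"series": [[[0,0,0,-0.2,0,0,0],[0,0,0,-0.5,0,0,0],[0,0,0,-1,0,0,0],[0,0,0,-2,0,0,0],[0,0,0,-3,0,0,0],[0,0,0,-4,0,0,0],[0,0,0,-5,0,0,0],[0,0,0,-5,0,0,0],[0,0,0,-5,0,0,0],[0,0,0,-5,0,0,0]]]}}

```text
time: 37.85
eef_pos: [0.465, -0.3616, 0.1742]
orientation: [-0.004, 0.867, -0.498, 0.001]
ft_force: [0.9, 0.0, -1.2]
finger_gap: 0.0287
```

Run:
```python
from kin import *
s,p,r=st();print(s['time'],p,s['ft_force'].round(1),s['finger_gap']);d=cam('wrist');save(d,'w19.png')
d=cam('scene');save(d,'s19.png');P=pts(d)
m=(P[...,2]>.052)&(P[...,2]<.064)&(P[...,0]>.43)&(P[...,0]<.53)&(P[...,1]>0)&(P[...,1]<.12);q=P[m];print(len(q),cv2.minAreaRect((q[:,:2]*1000).astype(np.float32)))
for yaw in (-30,-60,60):print(yaw,tgt([.4755,.0578,.176],tilt(yaw,90)).tolist(),ik(np.array([.4755,.0578,.04]),tilt(yaw,90),[0,.3,1.7,0,1.2,1.5])[0].round(2))
```

```text
37.85 [ 0.46501714 -0.36163345  0.17417044] [ 0.9  0.  -1.2] 0.028718219412144273
185 ((476.4920654296875, 57.00215148925781), (53.151729583740234, 58.344398498535156), 59.54709243774414)
-30 [-8.94, -5.5, 0.01, -0.05, -0.01, -2.98] [0.1  0.35 2.01 0.   0.78 2.19]
-60 [-8.94, -5.5, 0.01, -0.05, 0.01, 0.02] [0.04 0.35 2.02 0.09 0.78 2.56]
60 [-8.94, -5.5, 0.01, -0.04, -0.05, -11.98] [ 0.1   0.35  2.01 -0.    0.78  0.62]
```

View pics/w19.png

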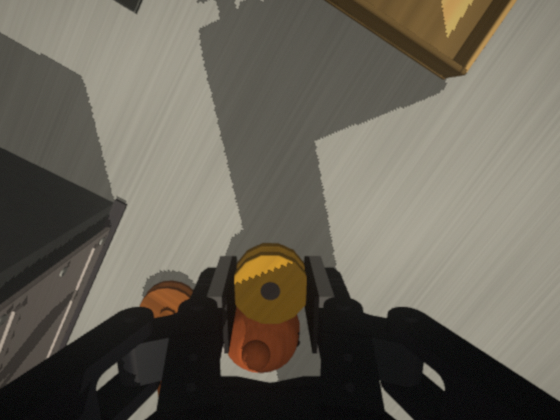

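Request:
{"method": "send_rows", "body": {"series": [[[0,-1.2,-0.7,0,0,0,-0.4],[0,-2.4,-1.5,0,0,0,-0.8],[0,-3.6,-2.2,0,0,0,-1.2],[0,-4.8,-2.95,0,0,0,-1.6],[0,-6.0,-3.7,0,0,0,-2.0],[0,-7.2,-4.45,0,0,0,-2.4],[0,-8.2,-5.05,0,0,0,-2.8],[0,-8.94,-5.5,0,0,0,-2.98],[0,-8.94,-5.5,0,0,0,-2.98],[0,-8.94,-5.5,0,0,0,-2.98]]]}}

```text
time: 39.2
eef_pos: [0.4757, 0.0571, 0.1768]
orientation: [-0.002, 0.966, -0.259, 0.003]
ft_force: [-0.3, -0.1, -1.4]
finger_gap: 0.0288
```

Run:
```python
from kin import *
s,p,r=st();print(s['time'],p,s['ft_force'].round(1),s['finger_gap']);d=cam('wrist');save(d,'w20.png');P=pts(d)
m=(P[...,2]>.050)&(P[...,2]<.066)&(P[...,0]>.43)&(P[...,0]<.53)&(P[...,1]>0)&(P[...,1]<.12);q=P[m];print(len(q),cv2.minAreaRect((q[:,:2]*1000).astype(np.float32)))
hsv=cv2.cvtColor(d['pixels'],cv2.COLOR_RGB2HSV);m=(hsv[...,1]>130)&(hsv[...,0]>12)&(hsv[...,0]<28)&(hsv[...,2]>60)&(P[...,2]>.15);m[:200]=0;q=P[m];print('wheel',len(q),cv2.minEnclosingCircle((q[:,:2]*1000).astype(np.float32)),q[:,2].max())
print(tgt([.4755,.0575,.038],tilt(-30,90)).tolist())
```

```text
39.2 [0.4756501  0.05708468 0.17678502] [-0.3 -0.1 -1.4] 0.02880765361346196
1442 ((476.09014892578125, 56.095703125), (54.49165725708008, 54.76347732543945), 59.71066665649414)
wheel 4510 ((497.66229248046875, 40.667362213134766), 43.431060791015625) 0.3447758562254076
[-0.03, 0.01, 3.47, -0.04, -0.03, -0.0]
```

View pics/w20.png

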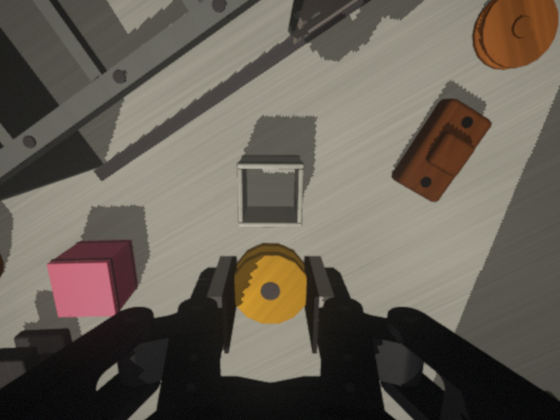

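Request:
{"method": "send_rows", "body": {"series": [[[0,0.02,0.02,0.8,0,0,0],[0,0.02,0.02,1.6,0,0,0],[0,0.02,0.02,2.4,0,0,0],[0,0.02,0.02,3.0,0,0,0],[0,0.02,0.02,3.3,0,0,0],[0,0.02,0.02,3.4,0,0,0],[0,0.02,0.02,3.45,0,0,0],[0,0.02,0.02,3.45,0,0,0],[0,0.02,0.02,3.45,0,0,0],[0,0.02,0.02,3.45,0,0,0]]]}}

```text
time: 40.5
eef_pos: [0.4776, 0.0569, 0.0396]
orientation: [-0.003, 0.966, -0.259, 0.004]
ft_force: [-0.3, 0.5, -1.2]
finger_gap: 0.0291
```

Run:
```python
from kin import *
s,p,r=st();print(s['time'],p,s['ft_force'].round(1),s['finger_gap']);d=cam('wrist');save(d,'w21.png')
```

```text
40.5 [0.47757771 0.05692251 0.03957452] [-0.3  0.5 -1.2] 0.029120902850925116
```

View pics/w21.png

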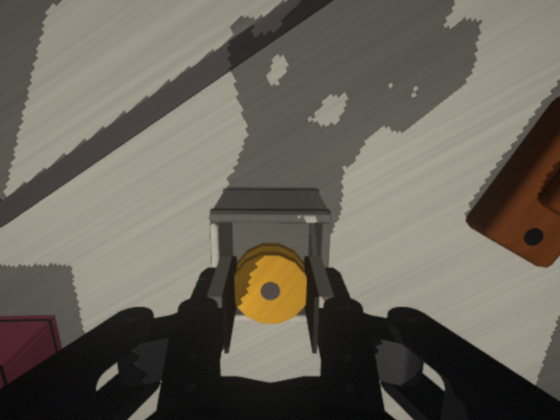

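Request:
{"method": "send_rows", "body": {"series": [[[0.6,0,0,0,0,0,0],[0.6,0,0,0,0,0,0],[0.6,0,0,0,0,0,0],[0.6,0,0,0,0,0,0],[0.6,0,0,0,0,0,0],[0.6,0,0,-0.5,0,0,0],[0.6,0,0,-1.5,0,0,0],[0.6,0,0,-3,0,0,0],[0.6,0,0,-4.5,0,0,0],[0.6,0,0,-4.5,0,0,0]]]}}

```text
time: 41.8
eef_pos: [0.4788, 0.0565, 0.2242]
orientation: [-0.005, 0.966, -0.259, 0.009]
ft_force: [0.6, 0.0, -0.8]
finger_gap: 0.0513
```

Run:
```python
from kin import *
s,p,r=st();print(s['time'],p,s['ft_force'].round(1),s['finger_gap']);d=cam('wrist');save(d,'w22.png');d=cam('scene');save(d,'s22.png')
```

```text
41.8 [0.47879676 0.05649244 0.22417872] [ 0.6  0.  -0.8] 0.051315386833818116
```

View pics/w22.png

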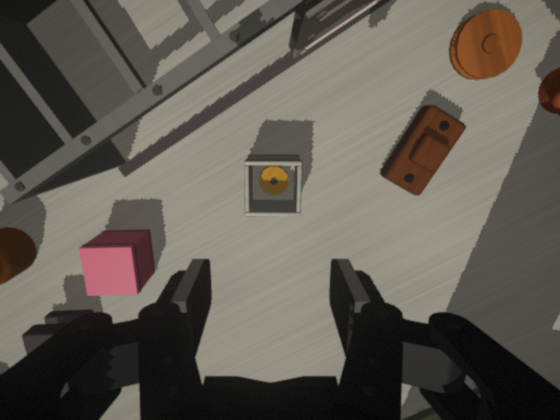

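View pics/s22.png

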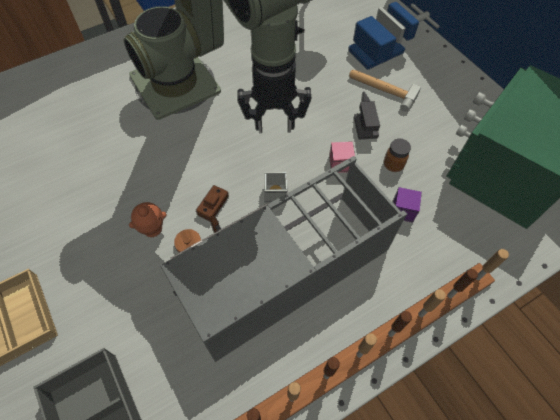

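Run:
```python
from loc import *
d=cam('top');save(d,'t23.png');P=pts(d)
hsv=cv2.cvtColor(d['pixels'],cv2.COLOR_RGB2HSV);q=P[190:215,335:362];h=hsv[190:215,335:362];m=(h[...,1]>110)&(q[...,2]>.16);print('handle',q[m].mean(0) if m.any() else None)
s2=cam('scene')
a=cv2.GaussianBlur(s['pixels'],(5,5),0).astype(int);b=cv2.GaussianBlur(s2['pixels'],(5,5),0).astype(int)
for n,(u0,v0,u1,v1) in dict(head=(125,195,175,240),block=(190,180,232,222),anvil=(350,90,385,145),wheel=(170,228,205,255),jar=(380,135,415,175),pink=(325,138,360,170),purple=(392,185,425,222)).items():
    def c(im):
        hs=cv2.cvtColor(im[v0:v1,u0:u1],cv2.COLOR_RGB2HSV); mm=hs[...,1]>100 if n!='anvil' else hs[...,2]<70
        v,u=np.where(mm); return (round(u.mean(),1),round(v.mean(),1),len(u))
    print(n,c(s['pixels']),c(s2['pixels']))
```

```text
handle [ 0.55778169 -0.13089988  0.17154341]
head (np.float64(22.1), np.float64(23.7), 865) (np.float64(22.1), np.float64(23.9), 866)
block (np.float64(21.8), np.float64(22.8), 566) (np.float64(22.0), np.float64(23.3), 581)
anvil (np.float64(14.1), np.float64(34.7), 456) (np.float64(14.0), np.float64(35.9), 410)
wheel (np.float64(16.3), np.float64(11.9), 415) (np.float64(15.9), np.float64(11.2), 372)
jar (np.float64(14.3), np.float64(27.0), 283) (np.float64(14.4), np.float64(26.9), 286)
pink (np.float64(10.0), np.float64(23.4), 26) (np.float64(12.3), np.float64(25.8), 22)
purple (np.float64(16.2), np.float64(16.6), 546) (np.float64(16.2), np.float64(16.5), 539)
```

View pics/t23.png

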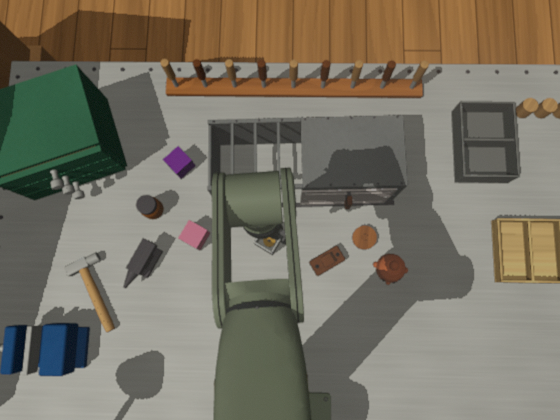

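Run:
```python
from h import *
print(job.hand_in()); print(telemetry.observe()['time'])
```

```text
the job is handed in; nothing more can be done
None
the job is handed in; nothing more can be done
```

The job is done and handed in at about 42 s, well inside the 72 s limit; no verdict was reported.

- **Door:** I slid it to its stop, where the force rose to 22 N. The handle then stood at y ≈ −0.131, and it still did in the last picture.
- **Pot:** I took the grey tin pot out, rolled it over and stood it mouth-up in front of the locker at about (0.476, 0.057). The pink and purple look-alikes were left alone.
- **Wheel:** I dropped the small brass wheel into the pot. The last wrist picture shows it inside, and the gripper was well clear of everything.

**Checks that failed or disagreed:**
- My first pinch at the brass wheel missed and closed above it. The reported tool point (TCP) lies about 29 mm beyond the visible fingertips, which does not match the description. A lower second grasp worked.
- One mid-air pose read about 7 mm low during the turn-over; it had gone by the next reading.
- The head, block, anvil, large wheel and jar stayed within about 1 pixel of where they started in the scene view. The pink look-alike shifted by about 2 pixels, but its colour mask had only about 25 pixels. It looks unmoved in the pictures.

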